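# Fetch a fuse from a tip-out bin and lay it in its holder

## Task

One of the three tip-out bins holds the thick ceramic fuse at its back, under the rack's clear roof: tip that bin well forward, take the fuse out and lay it gently in the fuse holder on the power-supply board, all the way down, lengthwise along the holder and overhanging it evenly. Then tip the bin fully shut again. Leave the other two bins shut and everything else on the bench where it is.

Things in the scene. Friction and masses are not known exactly. Their poses are not given: they have to be found in the camera images.
- rack: White fixed rack of three tip-out bins at rack y = +112, 0, -112 mm (bin0, 1, 2); 349 mm wide (y), 118 deep (x), 131 high. Origin on the bench under its middle; front faces its -x. A clear plastic roof, 125 to 131 mm above the bench, covers rack x 0 to 66 mm, the bins' rear. End panels (y = +-171 mm) are 131 mm high behind x = -5 mm, else 30 mm.
- fuse_center (a point): Centre of the thick ceramic cartridge fuse: white cylinder with steel end caps, 26 mm in diameter, 40 mm long, about 50 g. y is its long axis (x, z turn as it rolls). It starts at the back of any one of the bins, about 75 mm behind the hinge, axis roughly along rack y. When the bin is tipped it rolls down into the corner of floor and front wall.
- slim_fuse_center (a point): Centre of the other, slim fuse in another bin: same look and length (40 mm) but only 16 mm in diameter; too thin for the holder. y: the cylinder's axis. Leave it.
- relay_center (a point): Centre of a black block-shaped relay, 24 x 36 x 22 mm, in the remaining bin. Leave it.
- board: Power-supply board on an aluminium carrier, 150 (x) by 170 (y) mm, fixed to the bench; surface 16 mm above the bench. Origin on the bench under its middle. The fuse holder stands at its (-25, 0) mm. Parts at board x from +22 to +62 mm stand up to 46 mm above the bench; elsewhere nothing but the holder is above 20 mm.
- holder_seat (a point): Where the fuse's centre lies when seated, 49 mm above the bench; fuse axis along this y (board y). Holder: black block, flat bottom 13 mm below this point; two rigid steel cheeks 30 mm apart in x rise to 3 mm above it, then flare to 46 mm apart at 15 mm above. Only 28 mm long in y: the fuse overhangs 6 mm at each end, with free finger room there down to the board, 33 mm below.
- bin0 (a joint): Tilt of bin0 (bins are numbered 0, 1, 2 from the rack's +y side to its -y side, 112 mm apart), rad: 0 shut (upright), 0.75 tipped fully forward, i.e. towards the rack's front (-x), about a level hinge along the rack's y at the bottom of its front. Stiff: it stays where it is left; moving it takes about 4 to 6 N at the tab.
- bin0_hinge (a point): Middle of this bin's hinge line, 12 mm above the bench at rack x = -55 mm. Axes turn with the bin: x to its back, y along the hinge, z up when shut. In these axes: floor 3 mm thick from x = 0 to 100 mm, inner width 104 mm, side walls 40 mm high (57 mm for x under 30 mm), back wall 40 mm, front wall 60 mm high leaning outward to x = -15 mm at its top.
- bin0_tab (a point): Centre of this bin's pull tab, an upright white slab 9 mm thick (bin x), 50 wide (y), 38 high (z) on top of the front wall, at (-15.5, 0, 77) mm from the hinge in the bin's axes. Can be pinched across its 9 mm from above, hooked from behind (66 mm free between it and the roof's edge when shut) or pushed from in front. Axes as the hinge point.
- bin1 (a joint): Tilt of bin1 (bins are numbered 0, 1, 2 from the rack's +y side to its -y side, 112 mm apart), rad: 0 shut (upright), 0.75 tipped fully forward, i.e. towards the rack's front (-x), about a level hinge along the rack's y at the bottom of its front. Stiff: it stays where it is left; moving it takes about 4 to 6 N at the tab.
- bin1_hinge (a point): Middle of this bin's hinge line, 12 mm above the bench at rack x = -55 mm. Axes turn with the bin: x to its back, y along the hinge, z up when shut. In these axes: floor 3 mm thick from x = 0 to 100 mm, inner width 104 mm, side walls 40 mm high (57 mm for x under 30 mm), back wall 40 mm, front wall 60 mm high leaning outward to x = -15 mm at its top.
- bin1_tab (a point): Centre of this bin's pull tab, an upright white slab 9 mm thick (bin x), 50 wide (y), 38 high (z) on top of the front wall, at (-15.5, 0, 77) mm from the hinge in the bin's axes. Can be pinched across its 9 mm from above, hooked from behind (66 mm free between it and the roof's edge when shut) or pushed from in front. Axes as the hinge point.
- bin2 (a joint): Tilt of bin2 (bins are numbered 0, 1, 2 from the rack's +y side to its -y side, 112 mm apart), rad: 0 shut (upright), 0.75 tipped fully forward, i.e. towards the rack's front (-x), about a level hinge along the rack's y at the bottom of its front. Stiff: it stays where it is left; moving it takes about 4 to 6 N at the tab.
- bin2_hinge (a point): Middle of this bin's hinge line, 12 mm above the bench at rack x = -55 mm. Axes turn with the bin: x to its back, y along the hinge, z up when shut. In these axes: floor 3 mm thick from x = 0 to 100 mm, inner width 104 mm, side walls 40 mm high (57 mm for x under 30 mm), back wall 40 mm, front wall 60 mm high leaning outward to x = -15 mm at its top.
- bin2_tab (a point): Centre of this bin's pull tab, an upright white slab 9 mm thick (bin x), 50 wide (y), 38 high (z) on top of the front wall, at (-15.5, 0, 77) mm from the hinge in the bin's axes. Can be pinched across its 9 mm from above, hooked from behind (66 mm free between it and the roof's edge when shut) or pushed from in front. Axes as the hinge point.
- screwdriver: Bystander, leave alone. Screwdriver, 170 mm, lying; origin under its middle.
- solder_reel: Bystander, leave alone. Reel 56 mm wide, 36 mm high, upright; origin under it.
- flux_jar: Bystander, leave alone. Amber glass jar, 44 mm wide, 45 mm high; origin under it.
- heat_sink: Bystander, leave alone. Finned aluminium heat sink 40 x 40 x 21 mm; origin under it.
- meter: Bystander, leave alone. Grey hand-held meter, 150 x 75 x 38 mm, lying flat; origin under it.
- small_board: Bystander, leave alone. Loose small circuit board 90 x 60 x 13 mm; origin under it.
Not all that is in view belongs to the job. What is shaped like the board but green or pink is not meant.

How it is judged:
By the outcome, as a careful person would: the job done as asked, in the order asked, and still so for the second after the job is handed in, with the robot touching nothing.
It also fails if it takes over 64 s, if anything falls off the work surface, if the arm or the gripper's body presses on something with over 40 N, if the wrist force passes 120 N, or if a joint passes its speed limit or range.

## Robot

A 6-joint arm with a two-finger parallel gripper is mounted at the origin on the work surface. World frame = base frame: x ahead of the robot, y to its left, z up, the work surface at z = 0. Lengths are in mm, angles in rad, forces in N, time in s.
With the tool pointing down it reaches from about 350 to 975 mm from the base axis. Payload 7.1 kg.
Tool frame: the origin (TCP) lies between the finger pads; the fingertips stand 8 mm ahead of it and the grasp point (between the pads) lies 11 mm behind it (ctrl.tips_ahead is the distance from the TCP to the fingertips, in mm); y points along the fingers, z is the direction in which the jaws open and shut, and the axes are right-handed (so a half turn about y gives the same grasp; the last joint's range is limited). The gripper opens to 88 mm and grips with 3 to 60 N. Pads are 20 mm wide; open, the fingers measure 115 mm over their backs; the gripper's body (75 mm by 178 mm) begins 61 mm behind the grasp point.
Start: joints at [1.13, 0.423, 1.63, -0, 1.089, -0.019], TCP at [255.845, 570.218, 230.675] pointing down, gripper open.
Joint ranges: [-3, 3], [-0.9, 2.11], [0.09, 2.58], [-1.31, 4.45], [0.11, 2.69], [-2.54, 2.54]. Speed limits (rad/s): [2.39, 2.39, 3.01, 3.14, 3.14, 3.14].

## Interface

Orientations are given as a rotation vector (axis times angle).
In Python, from workcell import ctrl gives the robot as it stands.
- The arm moves only by the shell command python3 -m creep 'ROWS'. ROWS is JSON, a list of rows, each an object of numbers: "tx", "ty", "tz": the shift along the world's x, y, z in mm; "rx", "ry", "rz": the turn, a rotation vector about the world's x, y, z in rad; "fingers": the closure in counts, from 0 (fully open) to 255 (shut). A call has 1 to 10 rows; each row is the pose to reach, as a shift and turn from the pose commanded when the call began; what a row does not reach only later rows make up. A row lasts 1/8 s, in which the tool goes at most 62.5 mm and 10.7 degrees, less where a joint would pass 70% of its speed; a pose out of reach is approached as far as the arm can. A call with a gripper value outside its range is refused whole. The fingers move at their own pace and stop on an object; the grip force is fixed at half the most. Time passes only in rows, so rows that repeat a pose let the fingers close. It gives the time, the measured TCP pose, the force and the opening at its end, in the units of the state.
- ctrl.get_obs(): the state, without advancing time (a new reading comes with each control period).
- ctrl.get_image(name): name is "scene" or "top" or "wrist"; returns a dict with "pixels" (480x640x3 uint8, blue, green, red), "intrinsics" (3x3 intrinsics, pixels), "rvec" (rotation vector, rad) and "tvec" (3), from world to camera coordinates, as OpenCV has them. Camera axes: x right, y down, z forward; pixel columns grow to the right and rows downward; lengths in mm; the calibration is good to about 2 mm. A picture is of the moment at which its call begins. There is no depth.
- ctrl.close_job(): hands the job in, once; it reports no verdict.
The state is a dict: "t": time; "qpos": joint angles; "qvel": joint speeds; "joint_torque": joint torques, N m; "ee_pos": TCP position; "orientation": TCP orientation; "ft_force": force on the tool from outside, world axes, zero at the start; "moment": the same for the moment, N m; "width": finger opening in mm.
Only numpy, scipy, OpenCV 4.12 (cv2) and the standard library are available. Lean on these libraries where they do the work, as an engineer would, in place of code of your own. Each camera call takes 0.05 s, during which the arm holds its last target.

## Working session

There is one attempt and no reset: what is moved stays moved. The work goes in short steps, Python scripts to look and compute and a shell command to move; the robot and the scene stay as the last step left them, time stands still between calls to the robot, and variables do not carry over. Pictures are saved under pics/ and viewed, and the job is handed in when it is done.

```bash
mkdir -p pics; ls
cat > h.py <<'E'
import numpy as np, cv2
from workcell import ctrl
def snap(name,tag):
    d=ctrl.get_image(name); cv2.imwrite(f'pics/{tag}.png',np.asarray(d['pixels'])); np.savez(f'pics/{tag}.npz',**{k:np.asarray(v) for k,v in d.items()}); return d
def load(tag): return dict(np.load(f'pics/{tag}.npz'))
def cam(d):
    R=cv2.Rodrigues(np.asarray(d['rvec'],float).reshape(3))[0]; t=np.asarray(d['tvec'],float).reshape(3); K=np.asarray(d['intrinsics'],float); return K,R,t
def ray(d,u,v):
    K,R,t=cam(d); c=-R.T@t; w=R.T@np.linalg.solve(K,[u,v,1.]); return c,w/np.linalg.norm(w)
def onz(d,u,v,z):
    c,w=ray(d,u,v); return c+w*(z-c[2])/w[2]
def proj(d,P):
    K,R,t=cam(d); p=(np.atleast_2d(P)@R.T+t)@K.T; return p[:,:2]/p[:,2:]
def tri(l):
    A=np.zeros((3,3));b=np.zeros(3)
    for d,u,v in l:
        c,w=ray(d,u,v);M=np.eye(3)-np.outer(w,w);A+=M;b+=M@c
    return np.linalg.solve(A,b)
def crop(tag,x0,y0,x1,y1,s,out):
    im=cv2.imread(f'pics/{tag}.png')[y0:y1,x0:x1]; cv2.imwrite(f'pics/{out}.png',cv2.resize(im,None,fx=s,fy=s,interpolation=cv2.INTER_CUBIC))
E
python3 - <<'E'
from h import *
for n in ('scene','top','wrist'):
    d=snap(n,n+'0'); K,R,t=cam(d); print(n,K[0,0],-R.T@t)
o=ctrl.get_obs(); print(o)
E
```

```text
pics
scene 507.45077656531464 [1133.92768882 1000.077185    882.97696109]
top 437.3554469339982 [ 346.44672574   13.65960811 1124.80163287]
wrist 370.2782576233501 [178.76403588 604.43653352 383.24015157]
{'t': 0.15, 'qpos': array([ 1.13001992e+00,  4.23674898e-01,  1.63045511e+00,  1.00929788e-05,
        1.08861574e+00, -1.90106341e-02]), 'qvel': array([-6.46761318e-04,  9.62843996e-05, -1.55126797e-03,  5.57864430e-04,
       -1.35130624e-03, -1.48189155e-03]), 'joint_torque': array([-2.73388872e-05, -5.44982564e+01, -2.73917288e+01,  6.44282042e-02,
        2.05389824e-02, -8.42328541e-05]), 'ee_pos': array([255.66769642, 569.87818995, 230.09759593]), 'orientation': array([-1.54648755,  0.33107853, -0.33064945]), 'ft_force': array([0.00434785, 0.49988594, 0.33871207]), 'moment': array([ 0.00364949, -0.0193114 , -0.01066322]), 'width': 87.82823468734628}
```

View pics/scene0.png

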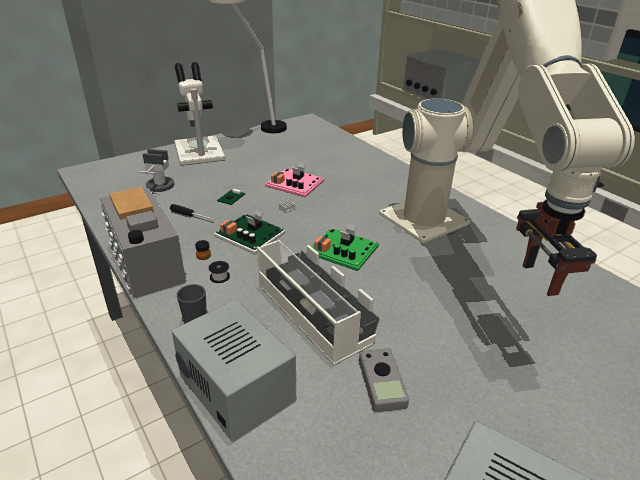

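View pics/top0.png

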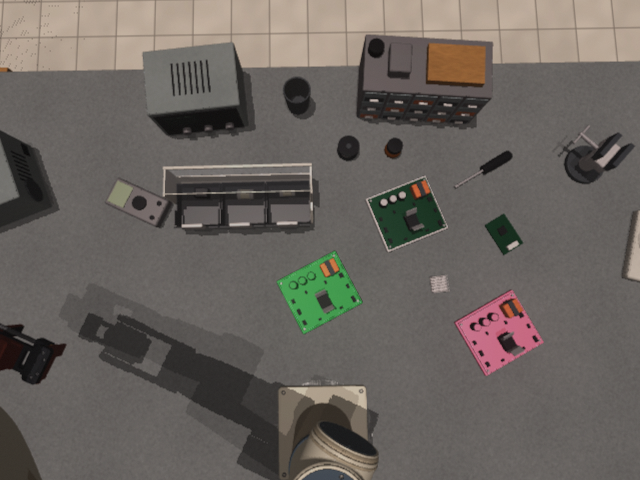

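View pics/wrist0.png

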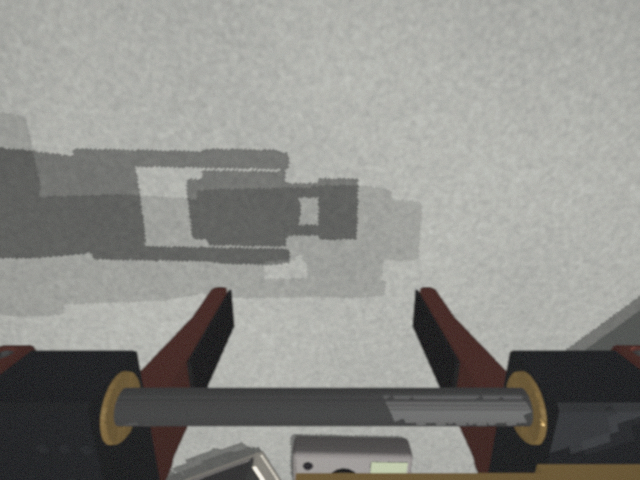

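The scene shows the rack (scene ~ (315,300), top ~ (240,197)), the dark-green/carrier board (top (407,213)), and green and pink lookalike boards at (320,291) and (499,332). Next I enlarge the bins and the board.

Run:
```python
from h import *
crop('top0',155,155,325,240,4.7,'c1'); crop('scene0',245,225,395,370,4,'c2'); crop('top0',355,165,455,260,6,'c3')
```

```text
(no output)
```

View pics/c1.png

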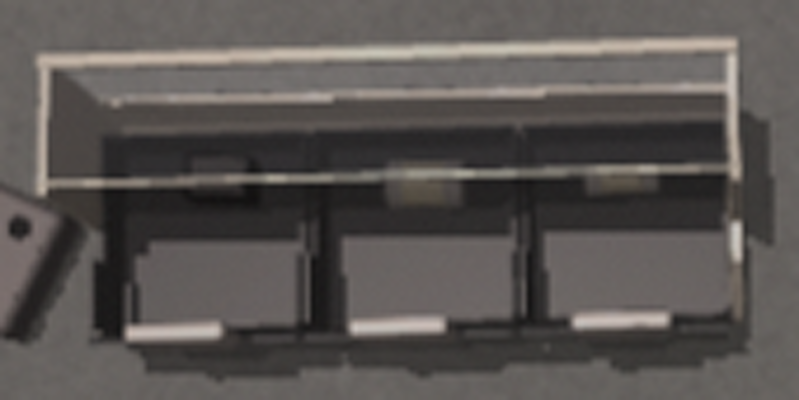

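View pics/c2.png

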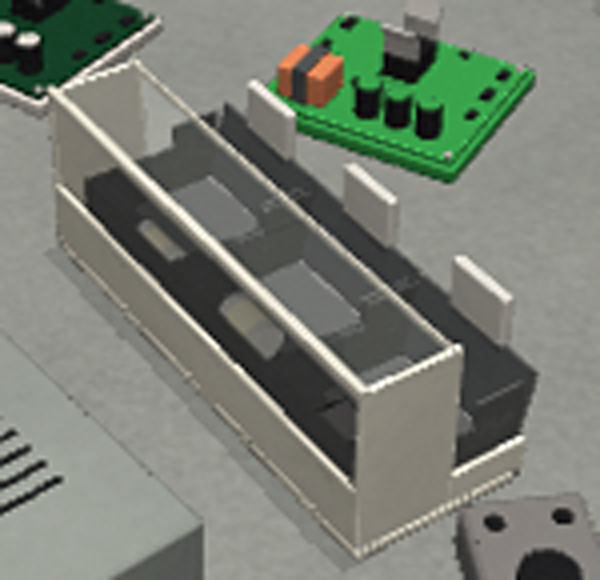

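View pics/c3.png

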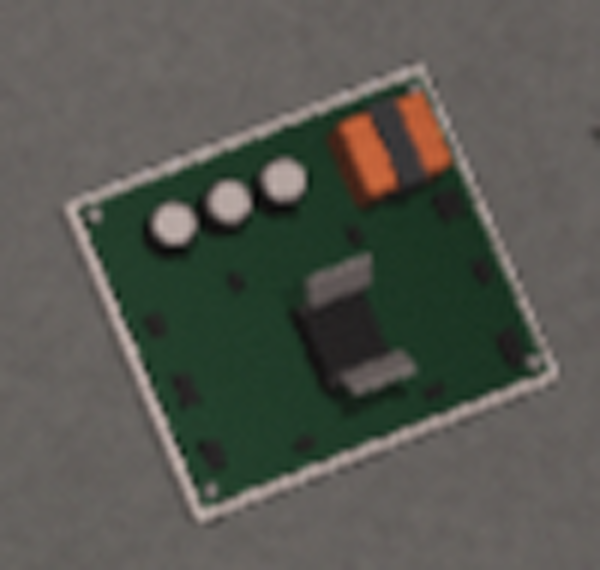

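Three bin items (top crop c1): a black block at (220,175) = relay, left bin; a white cylinder at (423,184), about 45 px tall; a white cylinder at (621,180), about 25 px tall. Scene crop c2 agrees: (252,325) is clearly thicker than (162,240). The thick fuse is in the middle bin, bin1. The dark green board's holder is at c3 (352,328).

Run:
```python
from h import *
T=load('top0');S=load('scene0')
f=lambda x,y:(155+(x+.5)/4.7-.5,155+(y+.5)/4.7-.5)
g=lambda x,y:(355+(x+.5)/6-.5,165+(y+.5)/6-.5)
s=lambda x,y:(245+(x+.5)/4-.5,225+(y+.5)/4-.5)
bl=onz(T,*f(42,58),131);br=onz(T,*f(736,42),131); print('rackback',bl,br,np.linalg.norm(bl-br))
tabs=[onz(T,*f(*p),108) for p in ((174,332),(398,327),(621,320))]; print('tabs',tabs)
print('tab tri', tri([(T,*f(398,327)),(S,*s(370,182))]))
d=br-bl; yaw=np.arctan2(-d[0]*-1,-d[1]); 
yv=(bl-br)/np.linalg.norm(bl-br); print('rack yaw', np.arctan2(-yv[0],yv[1]))
c=[onz(T,*g(*p),16) for p in ((70,207),(423,68),(553,375),(203,517))]; print('board',c, np.mean(c,0))
x=(c[0]+c[1]-c[2]-c[3])[:2]; y=(c[0]+c[3]-c[1]-c[2])[:2]; print(np.linalg.norm(x)/2,np.linalg.norm(y)/2,np.arctan2(x[1],x[0]),np.arctan2(-y[0],y[1]))
yb=np.arctan2(x[1],x[0]); m=np.mean(c,0)[:2]; print('seat',m+np.array([np.cos(yb),np.sin(yb)])*-25)
print('fuse', onz(T,*f(423,184),28))
# holder cheeks scene corr
for nm,p in (('c1',(338,280)),('c2',(375,372))): print(nm,onz(T,*g(*p),64))
```

```text
rackback [636.51397457 358.10252722 131.        ] [638.46236138  13.88083334 131.        ] 344.2272080259284
tabs [array([501.50269773, 297.21552956, 108.        ]), array([501.99006671, 185.36173531, 108.        ]), array([503.49789785,  73.8996877 , 108.        ])]
tab tri [502.65512378 185.96690485 104.09813138]
rack yaw 0.005660206888546749
board [array([ 575.54195533, -126.41449814,   16.        ]), array([ 633.93629314, -281.12118148,   16.        ]), array([ 498.87542458, -330.25138244,   16.        ]), array([ 440.812842  , -178.53380114,   16.        ])] [ 537.29162876 -229.0802158    16.        ]
144.0816577330548 163.90396903847244 0.35902496298018416 0.36319177987179063
seat [ 513.88563228 -237.8642541 ]
fuse [592.53746306 185.38485542  28.        ]
c1 [ 533.19029992 -229.27053321   64.        ]
c2 [ 494.83812054 -242.71515741   64.        ]
```

```bash
cat >> h.py <<'E'
from scipy.spatial.transform import Rotation as Ro
def target(zdir_yaw):
    # tool y down, tool z (jaw) at yaw-angle: jaw = Rz(yaw)*world y
    z=np.array([-np.sin(zdir_yaw),np.cos(zdir_yaw),0]);y=np.array([0,0,-1.]);x=np.cross(y,z);return np.c_[x,y,z]
def delta(Rt):
    Rc=Ro.from_rotvec(ctrl.get_obs()['orientation']).as_matrix()
    return [Ro.from_matrix(R@Rc.T).as_rotvec().round(4) for R in (Rt,Rt@np.diag([-1,1,-1.]))]
E
python3 - <<'E'
from h import *
o=ctrl.get_obs(); print(Ro.from_rotvec(o['orientation']).as_matrix().round(3)); print(delta(target(0.007))); print(delta(target(.36)))
E
```

```text
[[ 0.912 -0.001  0.409]
 [-0.409 -0.001  0.912]
 [-0.    -1.    -0.001]]
[array([ 1.100e-03, -3.000e-04,  4.288e-01]), array([-4.0000e-04, -1.6000e-03, -2.7128e+00])]
[array([ 1.200e-03, -1.000e-04,  7.818e-01]), array([-1.0000e-04, -1.5000e-03, -2.3598e+00])]
```

```bash
python3 -m creep '[{"tx":40,"ty":-50,"rz":0.06,"fingers":255},{"tx":80,"ty":-110,"rz":0.13,"fingers":255},{"tx":120,"ty":-170,"rz":0.2,"fingers":255},{"tx":160,"ty":-225,"rz":0.27,"fingers":255},{"tx":200,"ty":-280,"rz":0.34,"fingers":255},{"tx":235,"ty":-330,"rz":0.4,"fingers":255},{"tx":270,"ty":-384,"rz":0.429,"fingers":255},{"tx":270,"ty":-384,"rz":0.429,"fingers":255},{"tx":270,"ty":-384,"rz":0.429,"fingers":255}]'
python3 - <<'E'
from h import *
o=ctrl.get_obs(); print(o['t'],o['qpos'].round(3),o['ee_pos'],Ro.from_rotvec(o['orientation']).as_matrix().round(3)[:,2],o['ft_force'],o['width'])
snap('wrist','w1')
E
```

```text
0.15 [ 1.13   0.424  1.63   0.     1.089 -0.019] [255.66769642 569.87818995 230.09759593] [ 0.409  0.912 -0.001] [0.00434785 0.49988594 0.33871207] 87.82823468734628schema error: expected keys tx, ty, tz, rx, ry, rz, fingers
```

View pics/w1.png

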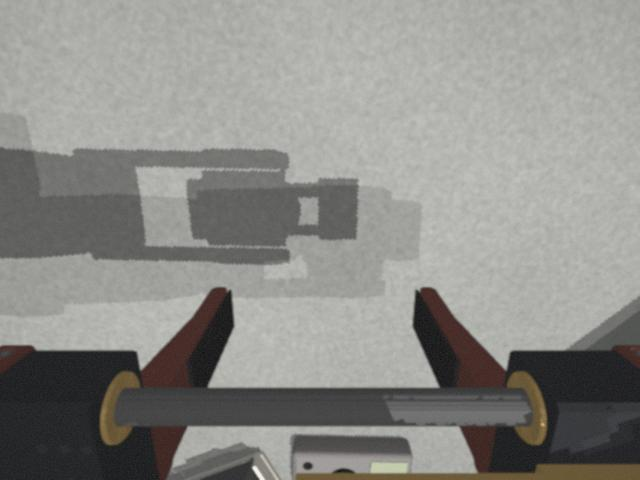

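The call was refused because it needs all seven keys in each row (the wrist picture is unchanged: bare bench). I'll retype it with every key.

```bash
python3 -m creep '[{"tx":40,"ty":-50,"tz":0,"rx":0,"ry":0,"rz":0.06,"fingers":255},{"tx":80,"ty":-110,"tz":0,"rx":0,"ry":0,"rz":0.13,"fingers":255},{"tx":120,"ty":-170,"tz":0,"rx":0,"ry":0,"rz":0.2,"fingers":255},{"tx":160,"ty":-225,"tz":0,"rx":0,"ry":0,"rz":0.27,"fingers":255},{"tx":200,"ty":-280,"tz":0,"rx":0,"ry":0,"rz":0.34,"fingers":255},{"tx":235,"ty":-330,"tz":0,"rx":0,"ry":0,"rz":0.4,"fingers":255},{"tx":270,"ty":-384,"tz":0,"rx":0,"ry":0,"rz":0.429,"fingers":255},{"tx":270,"ty":-384,"tz":0,"rx":0,"ry":0,"rz":0.429,"fingers":255},{"tx":270,"ty":-384,"tz":0,"rx":0,"ry":0,"rz":0.429,"fingers":255}]'
python3 - <<'E'
from h import *
o=ctrl.get_obs(); print(o['t'],o['qpos'].round(3),o['ee_pos'],Ro.from_rotvec(o['orientation']).as_matrix().round(3)[:,2],o['ft_force'],o['width'])
snap('wrist','w1')
E
```

```text
t: 1.32
ee_pos: [526.8, 184.4, 230.5]
orientation: [-1.571, -0.003, 0.003]
ft_force: [-0.1, 0.1, -0.6]
width: 1.8
1.325 [ 0.315  0.326  1.779 -0.     1.036 -1.259] [526.78349154 184.4241821  230.54541398] [-0.004  1.    -0.   ] [-0.11036934  0.12476447 -0.62315628] 1.7581741850783918
```

View pics/w1.png

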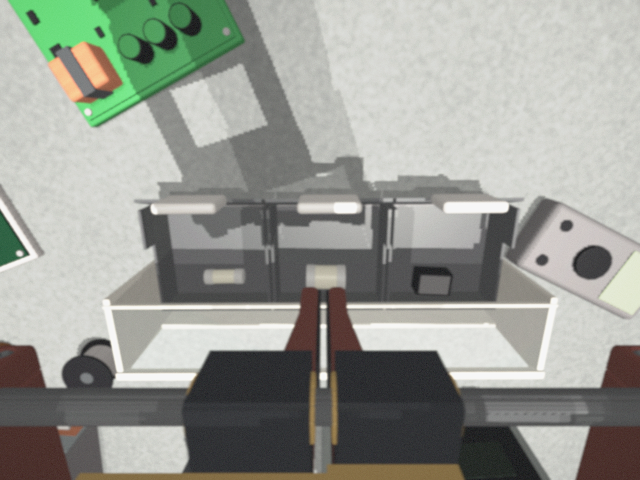

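The wrist view confirms it: the bin1 fuse at (325,276), about 25 px tall, is thicker than the bin2 fuse at (223,276), about 15 px, and the relay is at (433,281). The bin1 tab is at (329,208). I check the tab position with this view.

Run:
```python
from h import *
crop('w1',130,170,530,320,2,'c4')
W=load('w1'); print(ray(W,0,0)[0])
for p in ((189,207),(330,207),(476,207)): print(onz(W,*p,108))
```

```text
[442.41359982 184.00779911 383.77796462]
[501.61331932  82.73316    108.        ]
[501.26712441 189.56683915 108.        ]
[500.90861764 300.19988839 108.        ]
```

View pics/c4.png

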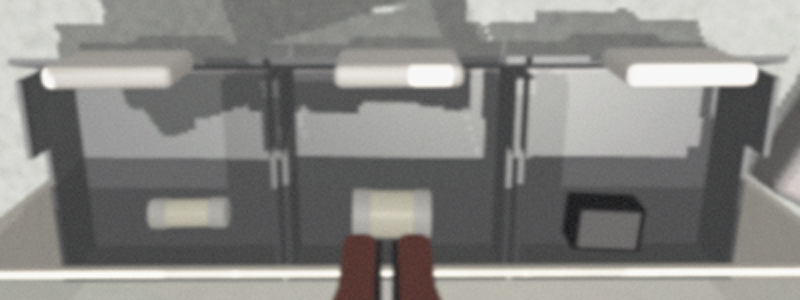

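```bash
python3 -m creep '[{"tx":-1,"ty":1,"tz":-45,"rx":0,"ry":0,"rz":0,"fingers":255},{"tx":-2,"ty":2,"tz":-90,"rx":0,"ry":0,"rz":0,"fingers":255},{"tx":-2,"ty":2,"tz":-120,"rx":0,"ry":0,"rz":0,"fingers":255},{"tx":-2,"ty":2,"tz":-131,"rx":0,"ry":0,"rz":0,"fingers":255},{"tx":-2,"ty":2,"tz":-131,"rx":0,"ry":0,"rz":0,"fingers":255}]'
python3 - <<'E'
from h import *
snap('wrist','w2')
E
```

```text
t: 2.0
ee_pos: [523.4, 189.0, 99.6]
orientation: [-1.571, -0.006, 0.007]
ft_force: [-0.1, 0.4, 1.0]
width: 0.5
```

View pics/w2.png

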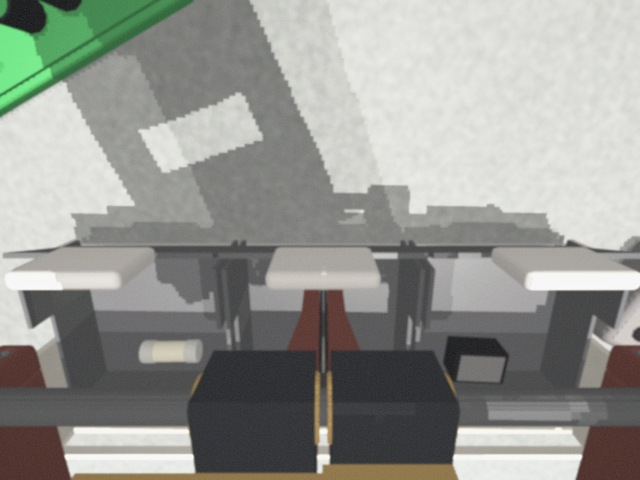

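```bash
python3 -m creep '[{"tx":-5,"ty":0,"tz":0,"rx":0,"ry":0,"rz":0,"fingers":255},{"tx":-9,"ty":0,"tz":0,"rx":0,"ry":0,"rz":0,"fingers":255},{"tx":-13,"ty":0,"tz":-1,"rx":0,"ry":0,"rz":0,"fingers":255},{"tx":-17,"ty":0,"tz":-2,"rx":0,"ry":0,"rz":0,"fingers":255},{"tx":-21,"ty":0,"tz":-2,"rx":0,"ry":0,"rz":0,"fingers":255},{"tx":-25,"ty":0,"tz":-4,"rx":0,"ry":0,"rz":0,"fingers":255},{"tx":-29,"ty":0,"tz":-5,"rx":0,"ry":0,"rz":0,"fingers":255},{"tx":-33,"ty":0,"tz":-7,"rx":0,"ry":0,"rz":0,"fingers":255}]'
python3 - <<'E'
from h import *
snap('top','t2');crop('top0' if 0 else 't2',155,155,325,240,4.7,'c5')
E
```

```text
t: 3.05
ee_pos: [490.7, 188.3, 92.6]
orientation: [-1.571, -0.006, 0.005]
ft_force: [4.0, -0.0, 0.7]
width: 0.7
```

View pics/c5.png

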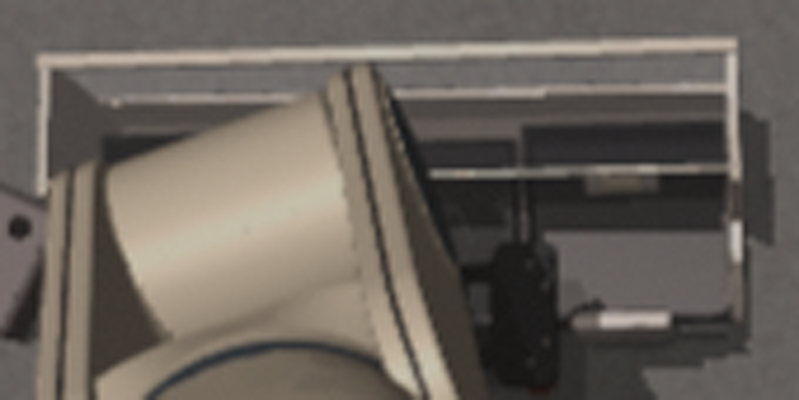

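The force is 4 N in x, so the bin is moving; the arm blocks the top view. I continue the arc.

```bash
python3 -m creep '[{"tx":-3,"ty":0,"tz":-2,"rx":0,"ry":0,"rz":0,"fingers":255},{"tx":-6,"ty":0,"tz":-3,"rx":0,"ry":0,"rz":0,"fingers":255},{"tx":-9,"ty":0,"tz":-5,"rx":0,"ry":0,"rz":0,"fingers":255},{"tx":-12,"ty":0,"tz":-7,"rx":0,"ry":0,"rz":0,"fingers":255},{"tx":-15,"ty":0,"tz":-10,"rx":0,"ry":0,"rz":0,"fingers":255},{"tx":-18,"ty":0,"tz":-13,"rx":0,"ry":0,"rz":0,"fingers":255},{"tx":-21,"ty":0,"tz":-16,"rx":0,"ry":0,"rz":0,"fingers":255},{"tx":-24,"ty":0,"tz":-19,"rx":0,"ry":0,"rz":0,"fingers":255},{"tx":-26,"ty":0,"tz":-21,"rx":0,"ry":0,"rz":0,"fingers":255},{"tx":-26,"ty":0,"tz":-21,"rx":0,"ry":0,"rz":0,"fingers":255}]'
python3 - <<'E'
from h import *
snap('scene','s3');crop('s3',245,225,395,370,4,'c6')
E
```

```text
t: 4.35
ee_pos: [465.0, 188.2, 71.7]
orientation: [-1.571, -0.006, 0.005]
ft_force: [3.6, -1.4, 4.5]
width: 0.6
```

View pics/c6.png

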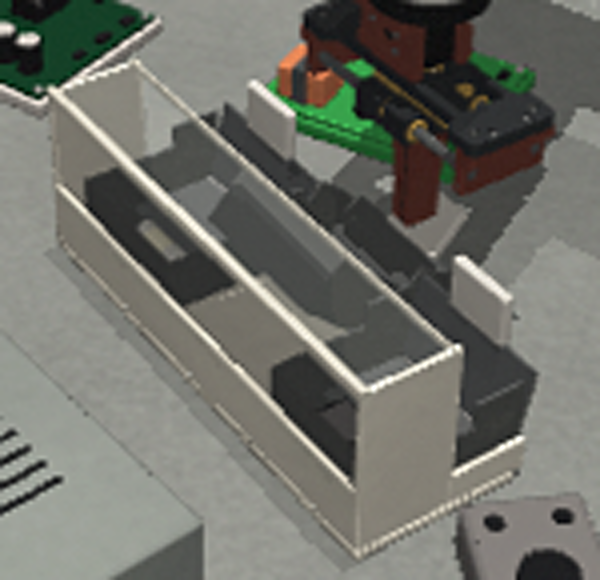

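```bash
python3 -m creep '[{"tx":0,"ty":0,"tz":30,"rx":0,"ry":0,"rz":0,"fingers":255},{"tx":10,"ty":0,"tz":70,"rx":0,"ry":0,"rz":0,"fingers":95},{"tx":30,"ty":0,"tz":110,"rx":0,"ry":0,"rz":0,"fingers":95},{"tx":50,"ty":0,"tz":130,"rx":0,"ry":0,"rz":0,"fingers":95},{"tx":50,"ty":0,"tz":130,"rx":0,"ry":0,"rz":0,"fingers":95},{"tx":50,"ty":0,"tz":130,"rx":0,"ry":0,"rz":0,"fingers":95}]'
python3 - <<'E'
from h import *
snap('wrist','w4');snap('scene','s4');crop('s4',245,225,395,370,4,'c7'); print(ctrl.get_obs()['ee_pos'])
E
```

```text
t: 5.15
ee_pos: [512.6, 187.7, 199.9]
orientation: [-1.572, -0.002, 0.009]
ft_force: [-0.2, -0.2, -0.4]
width: 47.4
[512.77887596 187.79382952 199.90843266]
```

View pics/w4.png

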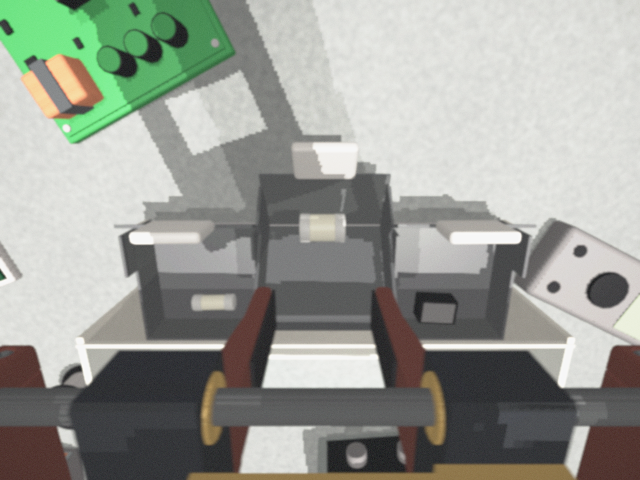

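View pics/c7.png

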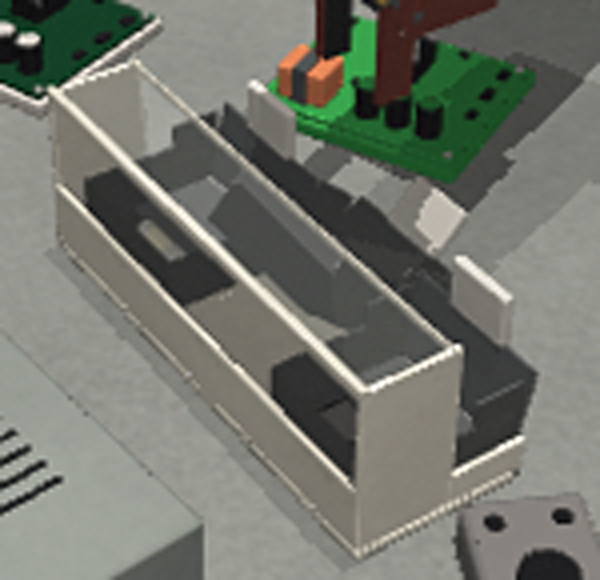

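The wrist view shows bin1 tipped with the thick fuse lying in the front corner at (323,228), level with the image rows, and bins 0 and 2 still shut. I measure its centre and yaw.

Run:
```python
from h import *
W=load('w4');im=cv2.imread('pics/w4.png');hsv=cv2.cvtColor(im,cv2.COLOR_BGR2HSV)
crop('w4',250,130,400,270,5,'c8')
x0,y0=290,205
m=(im[y0:255,x0:360].max(2)>135).astype(np.uint8)
n,l,s,c=cv2.connectedComponentsWithStats(m); print(s,c)
i=1+np.argmax(s[1:,4]); ys,xs=np.where(l==i); r=cv2.minAreaRect(np.c_[xs+x0,ys+y0].astype(np.float32)); print(r)
cu,cv=r[0]
for z in (31,): print(onz(W,cu,cv,z), onz(W,r[0][0]-20,r[0][1],z),onz(W,r[0][0]+20,r[0][1],z))
# tabs of others and own TCP check
for p in ((170,238),(484,238)): print(onz(W,*p,108))
print(proj(W,[[512.7,187.8,192],[512.7,187.8+24,192],[512.7,187.8-24,192]]))
print(ctrl.get_obs()['width'])
```

```text
[[   0    0   70   50 2153]
 [  51    0    2    6    7]
 [   8    8   49   31 1339]
 [  65   20    1    1    1]] [[35.96284255 25.64050163]
 [51.42857143  2.57142857]
 [32.03659447 22.78416729]
 [65.         20.        ]]
((322.0, 228.0), (30.0, 48.0), 90.0)
[515.5502626  186.56631228  31.        ] [515.67690414 168.54645736  31.        ] [515.42363452 204.58425109  31.        ]
[502.74993402  81.57425167 108.        ]
[501.21762543 298.74967476 108.        ]
[[323.44251142 308.7317145 ]
 [373.00768593 309.05615012]
 [273.86223986 308.40718005]]
53.781665479111936
```

View pics/c8.png

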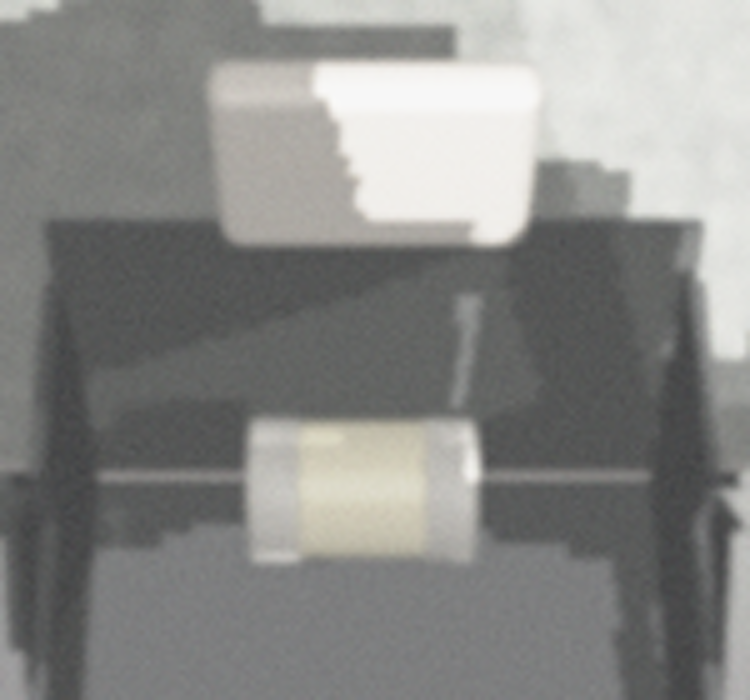

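```bash
python3 -m creep '[{"tx":1,"ty":0,"tz":-45,"rx":0,"ry":0,"rz":-0.004,"fingers":90},{"tx":1,"ty":-1,"tz":-90,"rx":0,"ry":0,"rz":-0.004,"fingers":90},{"tx":1,"ty":-1,"tz":-125,"rx":0,"ry":0,"rz":-0.004,"fingers":90},{"tx":1,"ty":-1,"tz":-140,"rx":0,"ry":0,"rz":-0.004,"fingers":90},{"tx":1,"ty":-1,"tz":-140,"rx":0,"ry":0,"rz":-0.004,"fingers":90},{"tx":1,"ty":-1,"tz":-140,"rx":0,"ry":0,"rz":-0.004,"fingers":90}]'
python3 - <<'E'
from h import *
o=ctrl.get_obs();print(o['ee_pos'],o['width'],o['orientation'])
snap('wrist','w5');snap('scene','s5')
E
```

```text
t: 6.0
ee_pos: [516.5, 187.5, 62.7]
orientation: [-1.57, -0.004, 0.001]
ft_force: [-0.3, 0.6, 1.0]
width: 56.8
[516.50922224 187.51377299  62.69575067] 56.848302694529366 [-1.57028874e+00 -3.70944007e-03  1.40385429e-03]
```

View pics/w5.png

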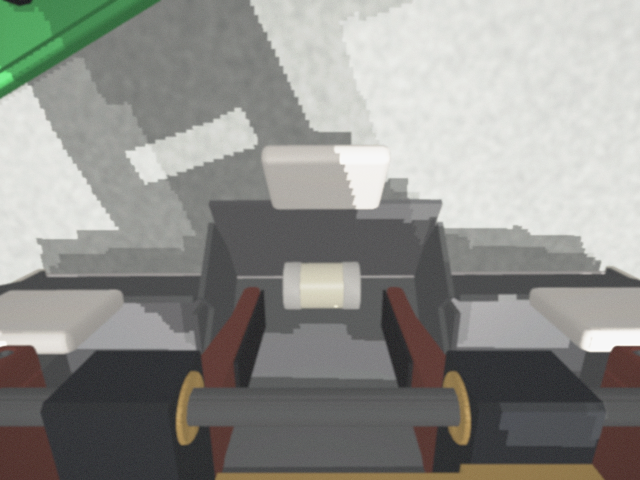

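The fuse at (321,286) lies centred between the fingertips at (262,290) and (382,290). I check its position and the body clearance over the neighbouring tabs.

Run:
```python
from h import *
W=load('w5');print(proj(W,[[515.5,186.8,31]]),onz(W,321.5,286,31)); crop('s5',270,190,400,330,4.2,'c9')
# triangulate w4/w5
print(tri([(load('w4'),322.5,227.8),(W,321.5,286)]))
```

```text
[[321.82455516 286.16763769]] [515.40095502 186.62315839  31.        ]
[515.29370298 186.8197002   31.24216536]
```

View pics/c9.png

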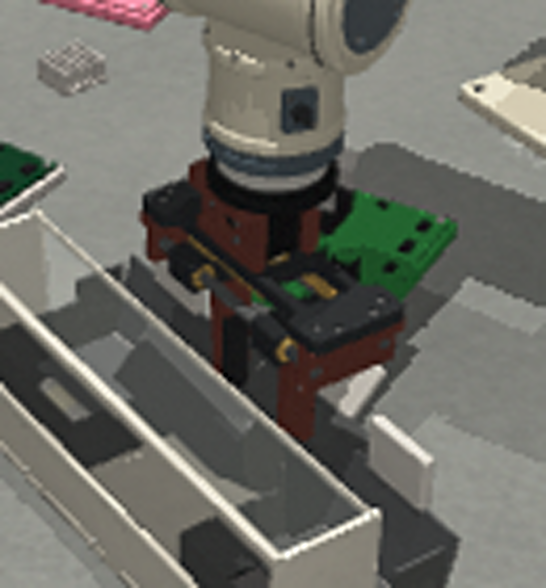

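```bash
python3 -m creep '[{"tx":-1,"ty":-1,"tz":-8,"rx":0,"ry":0,"rz":0,"fingers":90},{"tx":-1,"ty":-1,"tz":-14,"rx":0,"ry":0,"rz":0,"fingers":90},{"tx":-1,"ty":-1,"tz":-18,"rx":0,"ry":0,"rz":0,"fingers":90},{"tx":-1,"ty":-1,"tz":-20,"rx":0,"ry":0,"rz":0,"fingers":90},{"tx":-1,"ty":-1,"tz":-20,"rx":0,"ry":0,"rz":0,"fingers":90}]'
python3 - <<'E'
from h import *
snap('wrist','w6');snap('scene','s6'); crop('s6',270,190,400,330,4.2,'c10')
E
```

```text
t: 6.72
ee_pos: [514.7, 186.2, 41.5]
orientation: [-1.571, -0.002, 0.003]
ft_force: [0.3, -0.8, 0.2]
width: 56.9
```

View pics/w6.png

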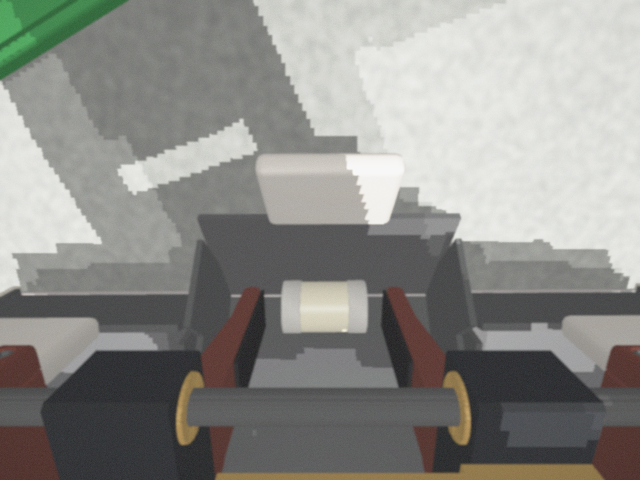

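View pics/c10.png

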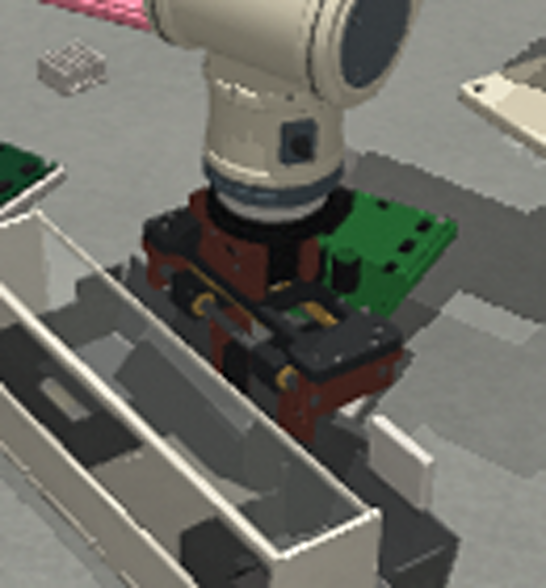

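The fingers straddle the fuse (centre (324,306) in the wrist view) with no contact force. I go down 2 mm more and close.

```bash
python3 -m creep '[{"tx":0.5,"ty":0.5,"tz":-2,"rx":0,"ry":0,"rz":0,"fingers":90},{"tx":0.5,"ty":0.5,"tz":-2,"rx":0,"ry":0,"rz":0,"fingers":255},{"tx":0.5,"ty":0.5,"tz":-2,"rx":0,"ry":0,"rz":0,"fingers":255},{"tx":0.5,"ty":0.5,"tz":-2,"rx":0,"ry":0,"rz":0,"fingers":255},{"tx":0.5,"ty":0.5,"tz":-2,"rx":0,"ry":0,"rz":0,"fingers":255},{"tx":0.5,"ty":0.5,"tz":-2,"rx":0,"ry":0,"rz":0,"fingers":255}]'
python3 - <<'E'
from h import *
snap('wrist','w7')
E
```

```text
t: 7.58
ee_pos: [515.4, 186.7, 39.7]
orientation: [-1.571, -0.003, 0.003]
ft_force: [0.8, -0.4, 0.5]
width: 39.2
```

View pics/w7.png

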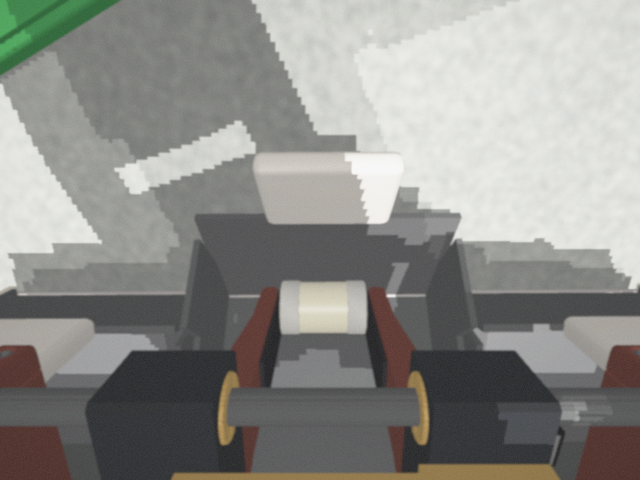

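Gripped at width 39.2. I lift and check.

```bash
python3 -m creep '[{"tx":0,"ty":0,"tz":10,"rx":0,"ry":0,"rz":0,"fingers":255},{"tx":0,"ty":0,"tz":30,"rx":0,"ry":0,"rz":0,"fingers":255},{"tx":0,"ty":0,"tz":60,"rx":0,"ry":0,"rz":0,"fingers":255},{"tx":0,"ty":0,"tz":100,"rx":0,"ry":0,"rz":0,"fingers":255},{"tx":0,"ty":0,"tz":140,"rx":0,"ry":0,"rz":0,"fingers":255},{"tx":0,"ty":0,"tz":150,"rx":0,"ry":0,"rz":0,"fingers":255}]'
python3 - <<'E'
from h import *
snap('wrist','w8'); print(ctrl.get_obs()['ee_pos'],ctrl.get_obs()['qpos'])
E
```

```text
t: 8.38
ee_pos: [516.7, 187.2, 192.7]
orientation: [-1.569, -0.006, -0.001]
ft_force: [-0.5, 0.8, -0.0]
width: 39.8
[516.44719527 187.10098996 192.31170416] [ 3.25903547e-01  3.60731385e-01  1.83145523e+00  1.66463139e-05
  9.45179794e-01 -1.24810309e+00]
```

View pics/w8.png

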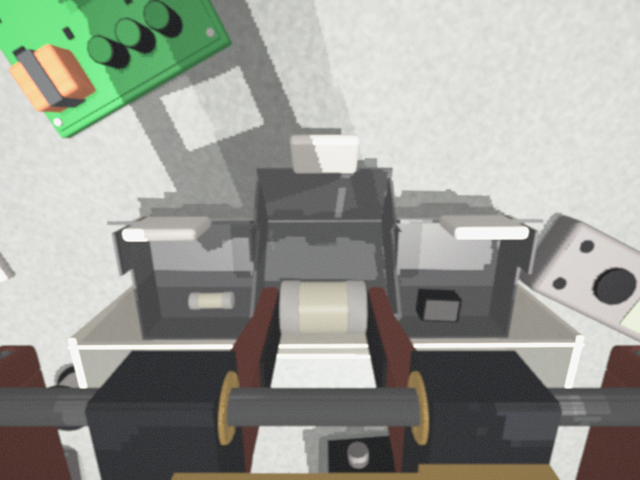

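The fuse hangs squarely between the pads at (323,307), and bins 0 and 2 are still shut. I move over the board.

```bash
python3 -m creep '[{"tx":0,"ty":-25,"tz":0,"rx":0,"ry":0,"rz":0.02,"fingers":255},{"tx":0,"ty":-70,"tz":0,"rx":0,"ry":0,"rz":0.06,"fingers":255},{"tx":0,"ty":-120,"tz":0,"rx":0,"ry":0,"rz":0.1,"fingers":255},{"tx":0,"ty":-170,"tz":0,"rx":0,"ry":0,"rz":0.14,"fingers":255},{"tx":0,"ty":-220,"tz":0,"rx":0,"ry":0,"rz":0.18,"fingers":255},{"tx":0,"ty":-270,"tz":0,"rx":0,"ry":0,"rz":0.22,"fingers":255},{"tx":-1,"ty":-320,"tz":0,"rx":0,"ry":0,"rz":0.27,"fingers":255},{"tx":-2,"ty":-370,"tz":0,"rx":0,"ry":0,"rz":0.32,"fingers":255},{"tx":-2,"ty":-410,"tz":0,"rx":0,"ry":0,"rz":0.35,"fingers":255},{"tx":-2,"ty":-425,"tz":0,"rx":0,"ry":0,"rz":0.355,"fingers":255}]'
python3 -m creep '[{"tx":0,"ty":0,"tz":0,"rx":0,"ry":0,"rz":0,"fingers":255},{"tx":0,"ty":0,"tz":0,"rx":0,"ry":0,"rz":0,"fingers":255}]'
python3 - <<'E'
from h import *
snap('wrist','w9'); snap('scene','s9'); o=ctrl.get_obs(); print(o['ee_pos'],o['qpos']); R=Ro.from_rotvec(o['orientation']).as_matrix(); print(R.round(3), np.arctan2(-R[0,2],R[1,2]))
E
```

```text
t: 9.68
ee_pos: [512.4, -239.8, 188.1]
orientation: [-1.551, -0.278, 0.281]
ft_force: [-0.2, 0.3, -1.1]
width: 40.1
t: 9.93
ee_pos: [513.0, -236.9, 189.1]
orientation: [-1.551, -0.281, 0.282]
ft_force: [-0.4, 1.1, 0.5]
width: 40.0
[ 513.30300954 -236.91756908  189.48885357] [-4.53553956e-01  3.88656936e-01  1.79515869e+00  1.87163952e-04
  9.58400618e-01 -2.38400715e+00]
[[ 0.936 -0.    -0.352]
 [ 0.352  0.     0.936]
 [-0.    -1.     0.001]] 0.3595491480290028
```

View pics/w9.png

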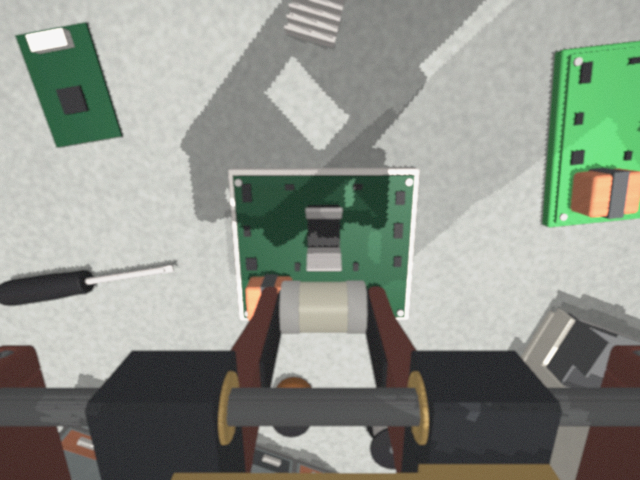

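The wrist view shows the holder at (324,238), the board square to the image, and the held fuse at (323,307). I enlarge it for precise points.

Run:
```python
from h import *
crop('w9',220,160,430,330,3.8,'c11'); crop('s9',205,190,300,270,7,'c12')
```

```text
(no output)
```

View pics/c11.png

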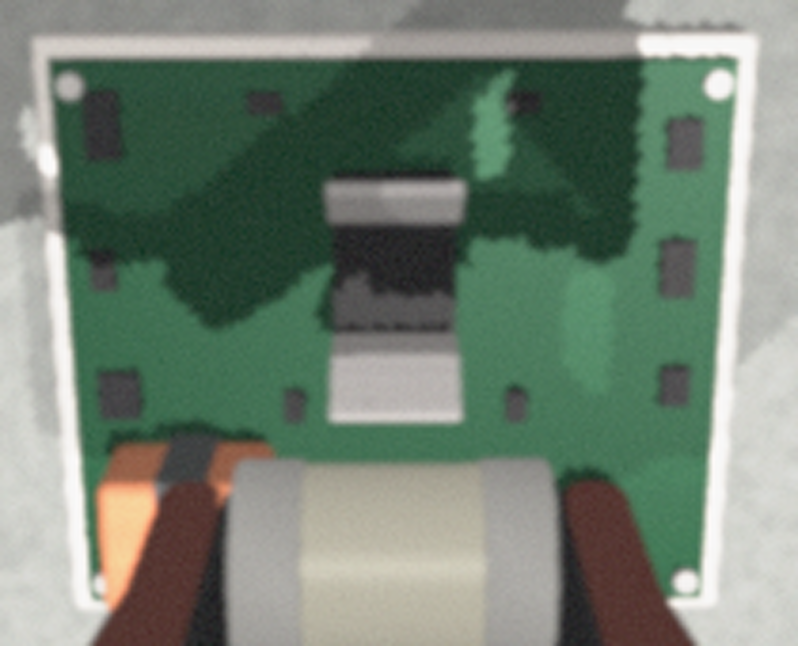

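View pics/c12.png

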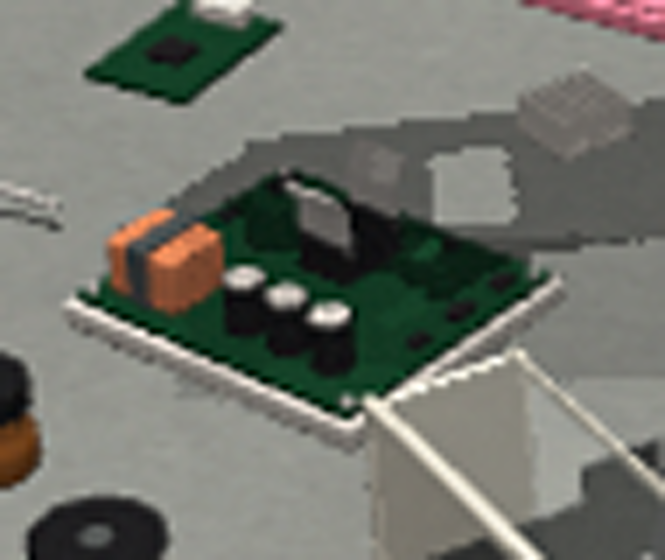

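Run:
```python
from h import *
W=load('w9'); q=lambda x,y:(220+(x+.5)/3.8-.5,160+(y+.5)/3.8-.5)
P=[onz(W,*q(*p),64) for p in ((324,181),(467,181),(327,421),(463,421))]
for p in P: print(p.round(1))
s=np.mean(P,0); print('seat',s, 'sep',np.linalg.norm((P[0]+P[1]-P[2]-P[3])[:2])/2,'len',np.linalg.norm(P[0]-P[1]),np.linalg.norm(P[2]-P[3]))
x=(P[2]+P[3]-P[0]-P[1]); print('yaw',np.arctan2(x[1],x[0]))
for a,b in ((P[1],P[0]),(P[3],P[2])):
  y=a-b; print('yaw y',np.arctan2(-y[0],y[1]))
C=[onz(W,*q(*p),16) for p in ((35,38),(757,38),(714,605),(80,605))]
print('board',np.mean(C,0)); x=C[3]+C[2]-C[0]-C[1]; y=C[1]+C[2]-C[0]-C[3]; yb=np.arctan2(x[1],x[0]); print(yb,np.arctan2(-y[0],y[1]),np.linalg.norm(x)/2,np.linalg.norm(y)/2)
m=np.mean(C,0)[:2]; print('seat2',m-25*np.array([np.cos(yb),np.sin(yb)]))
# fuse in hand: ends at height z
L,Rr=onz(W,*q(227,560),181),onz(W,*q(558,560),181); print('fuse',L,Rr,(L+Rr)/2,np.linalg.norm(L-Rr))
print('TCP ray', proj(W,[[513.3,-236.9,181.4]]), ray(W,0,0)[0])
```

```text
[ 494.6 -258.6   64. ]
[ 484.5 -231.6   64. ]
[ 543.2 -240.5   64. ]
[ 533.1 -213.4   64. ]
seat [ 513.83658937 -236.05486644   64.        ] sep 51.90785168171905 len 28.788424986315988 28.910315519984064
yaw 0.3569306466494801
yaw y 0.35809074294952603
yaw y 0.3578538248922984
board [ 535.96172073 -227.23520859   16.        ]
0.36087445932520673 0.3579369844466378 145.62112277554118 165.14311199481526
seat2 [ 512.57201032 -236.06252114]
fuse [ 519.7622883  -257.09324755  181.        ] [ 505.00165847 -217.60350687  181.        ] [ 512.38197338 -237.34837721  181.        ] 42.15822353869863
TCP ray [[323.13168036 309.27864225]] [ 434.18822981 -266.8356759   342.40798214]
```

```bash
python3 -m creep '[{"tx":0,"ty":0.5,"tz":-30,"rx":0,"ry":0,"rz":0,"fingers":255},{"tx":0,"ty":1,"tz":-60,"rx":0,"ry":0,"rz":0,"fingers":255},{"tx":0,"ty":1,"tz":-83,"rx":0,"ry":0,"rz":0,"fingers":255},{"tx":0,"ty":1,"tz":-92,"rx":0,"ry":0,"rz":0,"fingers":255},{"tx":0,"ty":1,"tz":-92,"rx":0,"ry":0,"rz":0,"fingers":255},{"tx":0,"ty":1,"tz":-92,"rx":0,"ry":0,"rz":0,"fingers":255}]'
python3 - <<'E'
from h import *
snap('wrist','w10'); snap('scene','s10');crop('w10',200,130,450,330,3.2,'c13'); crop('s10',205,170,305,270,6,'c14'); print(ctrl.get_obs()['ee_pos'])
E
```

```text
t: 10.78
ee_pos: [514.0, -237.4, 98.6]
orientation: [-1.553, -0.282, 0.28]
ft_force: [0.1, -0.3, -1.1]
width: 39.6
[ 513.96854557 -237.51671245   98.65542588]
```

View pics/c13.png

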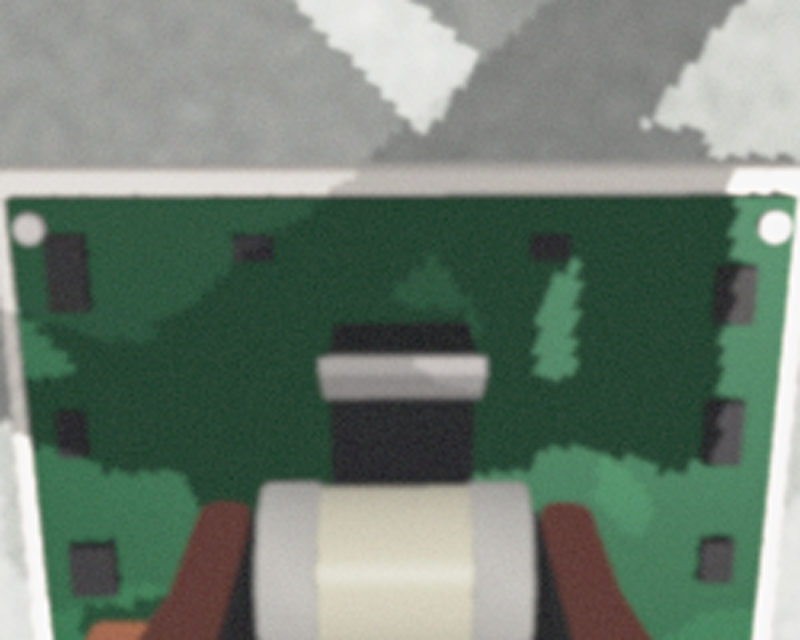

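View pics/c14.png

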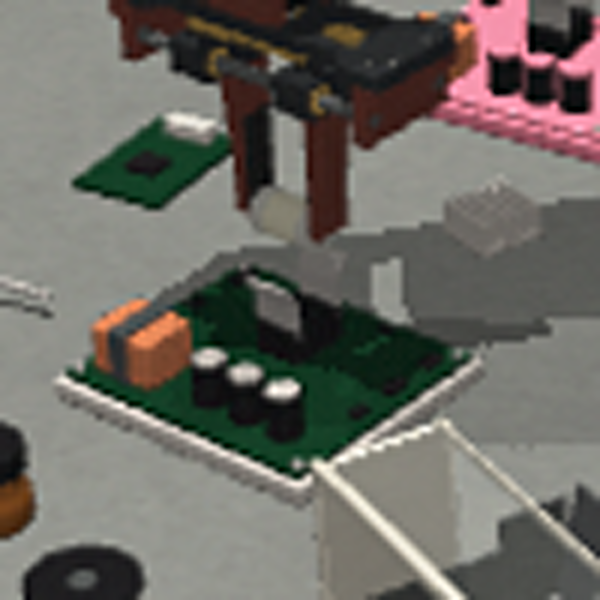

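Run:
```python
from h import *
W=load('w10'); q=lambda x,y:(200+(x+.5)/3.2-.5,130+(y+.5)/3.2-.5)
yaw=.358; ex=np.array([np.cos(yaw),np.sin(yaw)]);ey=np.array([-ex[1],ex[0]])
A,B=onz(W,*q(317,357),64),onz(W,*q(489,357),64); m=(A+B)/2
print('cheek',A.round(1),B.round(1),m.round(1),np.linalg.norm(A-B)); yy=B-A;print('yaw',np.arctan2(-yy[0],yy[1]))
print('seat from cheek', m[:2]+26*ex)
L,R=onz(W,*q(254,565),90.6),onz(W,*q(537,565),90.6); f=(L+R)/2; print('fuse',f.round(1),np.linalg.norm(L-R)); yy=R-L;print('yaw',np.arctan2(-yy[0],yy[1]))
print('along y: seat-fuse', ((m-f)[:2]@ey).round(2), 'x', ((m[:2]+26*ex-f[:2])@ex).round(2))
print('silhouette top row of fuse -> bottom?', q(395,484))
o=ctrl.get_obs();Rm=Ro.from_rotvec(o['orientation']).as_matrix();print(o['ee_pos'],np.arctan2(-Rm[0,2],Rm[1,2]))
# board front edge mid
a,b=onz(W,*q(0,170),16),onz(W,*q(790,170),16);
```

```text
cheek [ 494.5 -258.6   64. ] [ 484.5 -231.9   64. ] [ 489.5 -245.3   64. ] 28.56400644519633
yaw 0.3585134371793793
seat from cheek [ 513.84150203 -236.16316778]
fuse [ 513.  -237.8   90.6] 42.75522709470617
yaw 0.35874103066602836
along y: seat-fuse 1.23 x 1.4
silhouette top row of fuse -> bottom? (323.09375, 280.90625)
[ 513.96854557 -237.51671245   98.65542588] 0.3582676485051268
```

```bash
python3 -m creep '[{"tx":0,"ty":1.2,"tz":0,"rx":0,"ry":0,"rz":0,"fingers":255},{"tx":0,"ty":1.2,"tz":-8,"rx":0,"ry":0,"rz":0,"fingers":255},{"tx":0,"ty":1.2,"tz":-15,"rx":0,"ry":0,"rz":0,"fingers":255},{"tx":0,"ty":1.2,"tz":-21,"rx":0,"ry":0,"rz":0,"fingers":255},{"tx":0,"ty":1.2,"tz":-25,"rx":0,"ry":0,"rz":0,"fingers":255},{"tx":0,"ty":1.2,"tz":-25,"rx":0,"ry":0,"rz":0,"fingers":255}]'
python3 - <<'E'
from h import *
snap('wrist','w11'); snap('scene','s11');crop('w11',200,130,450,330,3.2,'c15'); crop('s11',205,170,305,270,6,'c16'); o=ctrl.get_obs();print(o['ee_pos'],o['ft_force'])
E
```

```text
t: 11.62
ee_pos: [513.1, -236.0, 72.2]
orientation: [-1.552, -0.28, 0.282]
ft_force: [0.2, 0.2, -0.3]
width: 40.1
[ 513.41113504 -236.10300932   72.68192992] [-0.11383673 -0.42083276 -0.3941904 ]
```

View pics/c15.png

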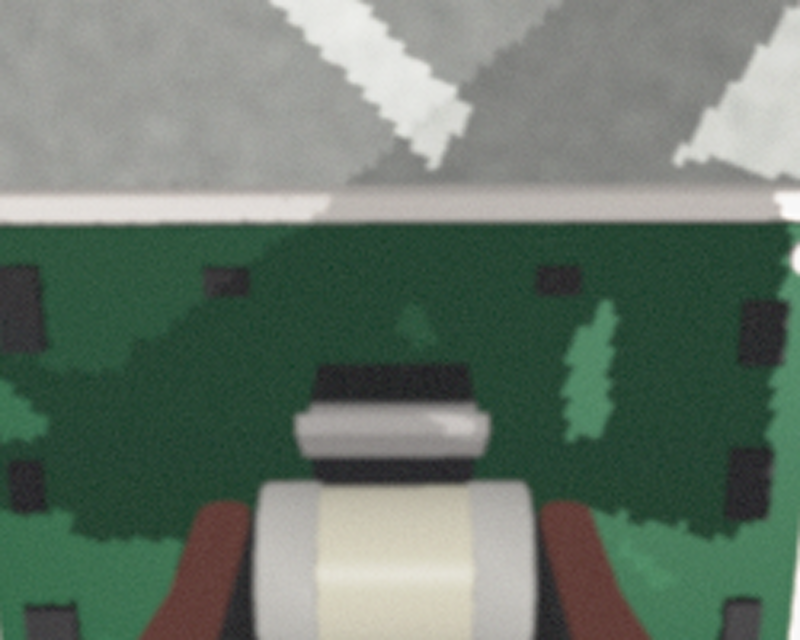

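View pics/c16.png

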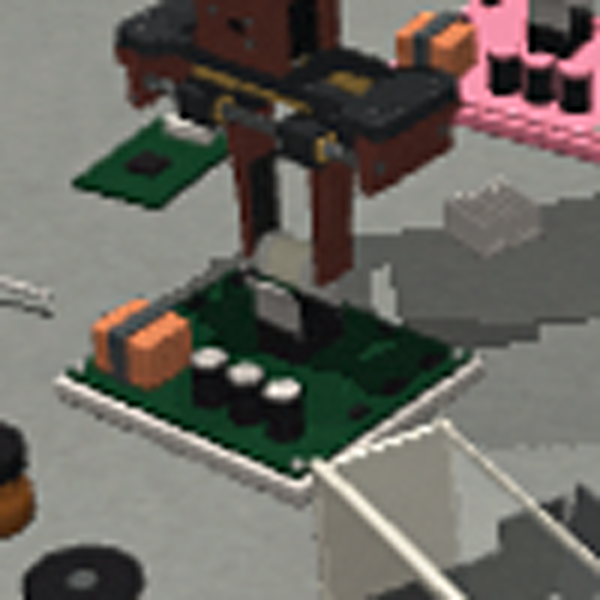

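```bash
python3 -m creep '[{"tx":0.3,"ty":-0.2,"tz":-3,"rx":0,"ry":0,"rz":0,"fingers":255},{"tx":0.3,"ty":-0.2,"tz":-6,"rx":0,"ry":0,"rz":0,"fingers":255},{"tx":0.3,"ty":-0.2,"tz":-9,"rx":0,"ry":0,"rz":0,"fingers":255},{"tx":0.3,"ty":-0.2,"tz":-11,"rx":0,"ry":0,"rz":0,"fingers":255},{"tx":0.3,"ty":-0.2,"tz":-12,"rx":0,"ry":0,"rz":0,"fingers":255},{"tx":0.3,"ty":-0.2,"tz":-12,"rx":0,"ry":0,"rz":0,"fingers":255}]'
python3 - <<'E'
from h import *
snap('wrist','w12'); crop('w12',200,130,450,330,3.2,'c17'); o=ctrl.get_obs();print(o['ee_pos'],o['ft_force'])
E
```

```text
t: 12.48
ee_pos: [513.6, -236.3, 60.6]
orientation: [-1.552, -0.281, 0.281]
ft_force: [0.4, -0.4, -0.3]
width: 39.4
[ 513.68225576 -236.29055315   60.68862445] [ 0.14822017  0.32867819 -0.91896964]
```

View pics/c17.png

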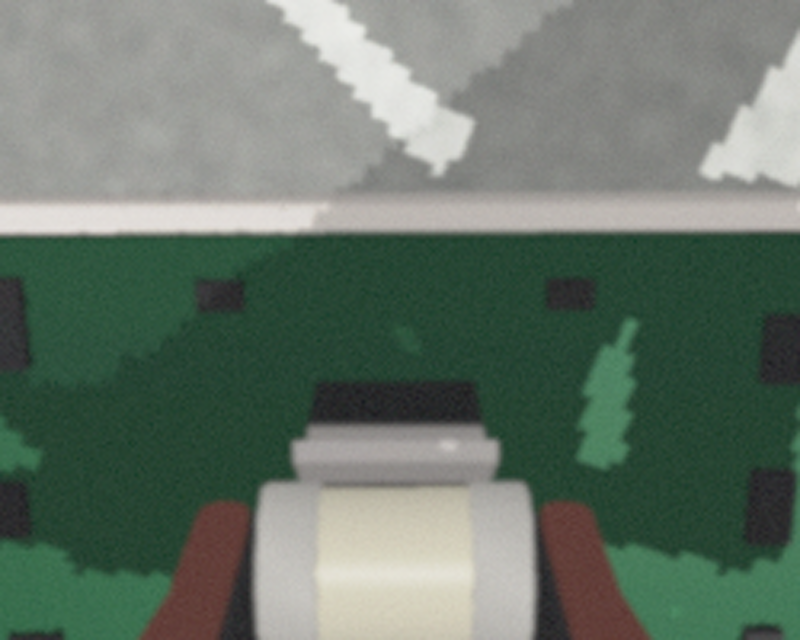

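The cheek (292–499) and the fuse (254–537) share the same mid column, 395, and there is no contact force. I lower in small steps.

```bash
python3 -m creep '[{"tx":0,"ty":0,"tz":-1,"rx":0,"ry":0,"rz":0,"fingers":255},{"tx":0,"ty":0,"tz":-2,"rx":0,"ry":0,"rz":0,"fingers":255},{"tx":0,"ty":0,"tz":-2,"rx":0,"ry":0,"rz":0,"fingers":255}]'; python3 -m creep '[{"tx":0,"ty":0,"tz":-0.5,"rx":0,"ry":0,"rz":0,"fingers":255},{"tx":0,"ty":0,"tz":-0.5,"rx":0,"ry":0,"rz":0,"fingers":255}]'; python3 -m creep '[{"tx":0,"ty":0,"tz":-0.5,"rx":0,"ry":0,"rz":0,"fingers":255},{"tx":0,"ty":0,"tz":-0.5,"rx":0,"ry":0,"rz":0,"fingers":255}]'
```

```text
t: 12.9
ee_pos: [513.6, -236.2, 58.6]
orientation: [-1.552, -0.281, 0.281]
ft_force: [0.7, 0.1, -1.3]
width: 40.0
t: 13.15
ee_pos: [513.6, -236.3, 58.1]
orientation: [-1.552, -0.281, 0.281]
ft_force: [-0.8, -0.8, -0.6]
width: 39.5
t: 13.4
ee_pos: [513.6, -236.3, 57.6]
orientation: [-1.552, -0.281, 0.281]
ft_force: [0.3, 0.8, -1.1]
width: 39.8
```

```bash
python3 -m creep '[{"tx":0,"ty":0,"tz":-0.5,"rx":0,"ry":0,"rz":0,"fingers":255},{"tx":0,"ty":0,"tz":-0.5,"rx":0,"ry":0,"rz":0,"fingers":255}]'; python3 -m creep '[{"tx":0,"ty":0,"tz":-0.5,"rx":0,"ry":0,"rz":0,"fingers":255},{"tx":0,"ty":0,"tz":-0.5,"rx":0,"ry":0,"rz":0,"fingers":255}]'
```

```text
t: 13.65
ee_pos: [513.7, -236.3, 57.5]
orientation: [-1.553, -0.281, 0.281]
ft_force: [-1.0, 1.4, 4.9]
width: 39.8
t: 13.9
ee_pos: [513.7, -236.3, 57.4]
orientation: [-1.553, -0.281, 0.281]
ft_force: [-2.8, 1.2, 9.4]
width: 39.7
```

Contact is at TCP z = 57.5, i.e. the fuse centre at about 49 as expected, so it is on the bottom. I relieve the load, open, and look.

```bash
python3 -m creep '[{"tx":0,"ty":0,"tz":0.8,"rx":0,"ry":0,"rz":0,"fingers":255},{"tx":0,"ty":0,"tz":0.8,"rx":0,"ry":0,"rz":0,"fingers":255},{"tx":0,"ty":0,"tz":0.8,"rx":0,"ry":0,"rz":0,"fingers":110},{"tx":0,"ty":0,"tz":0.8,"rx":0,"ry":0,"rz":0,"fingers":110},{"tx":0,"ty":0,"tz":0.8,"rx":0,"ry":0,"rz":0,"fingers":110},{"tx":0,"ty":0,"tz":0.8,"rx":0,"ry":0,"rz":0,"fingers":110}]'
python3 - <<'E'
from h import *
snap('wrist','w13'); crop('w13',200,130,450,330,3.2,'c18')
E
```

```text
t: 14.65
ee_pos: [513.6, -236.3, 57.4]
orientation: [-1.552, -0.281, 0.281]
ft_force: [0.1, 0.3, -0.2]
width: 50.2
```

View pics/c18.png

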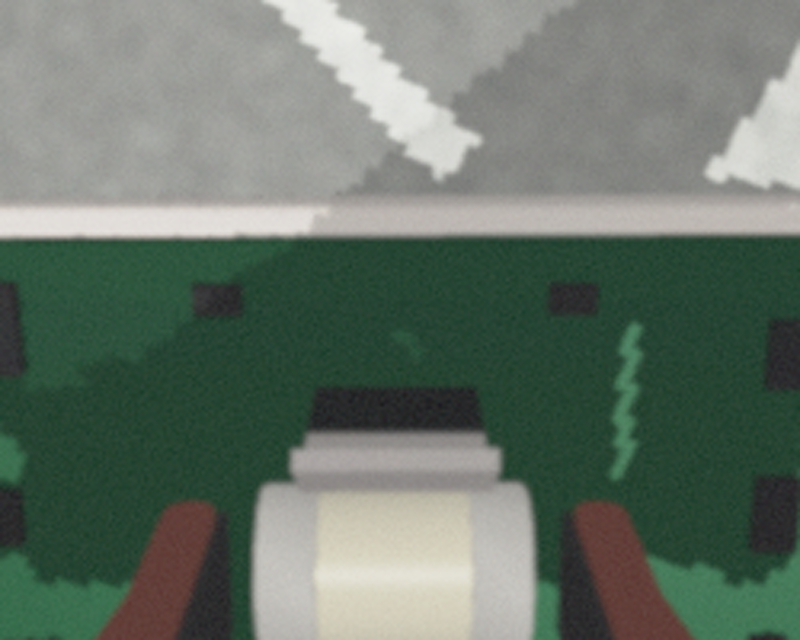

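Released and centred (cheek 290–502, fuse 253–536). I raise straight up and check from above.

```bash
python3 -m creep '[{"tx":0,"ty":0,"tz":8,"rx":0,"ry":0,"rz":0,"fingers":110},{"tx":0,"ty":0,"tz":25,"rx":0,"ry":0,"rz":0,"fingers":110},{"tx":0,"ty":0,"tz":60,"rx":0,"ry":0,"rz":0,"fingers":110},{"tx":0,"ty":0,"tz":100,"rx":0,"ry":0,"rz":0,"fingers":110},{"tx":0,"ty":0,"tz":130,"rx":0,"ry":0,"rz":0,"fingers":110},{"tx":0,"ty":0,"tz":130,"rx":0,"ry":0,"rz":0,"fingers":110}]'
python3 - <<'E'
from h import *
snap('wrist','w14'); crop('w14',220,160,430,330,3.8,'c19');snap('scene','s14'); crop('s14',205,190,300,270,7,'c20')
E
```

```text
t: 15.45
ee_pos: [515.3, -237.1, 191.2]
orientation: [-1.556, -0.285, 0.277]
ft_force: [0.7, -0.7, 0.8]
width: 49.8
```

View pics/c19.png

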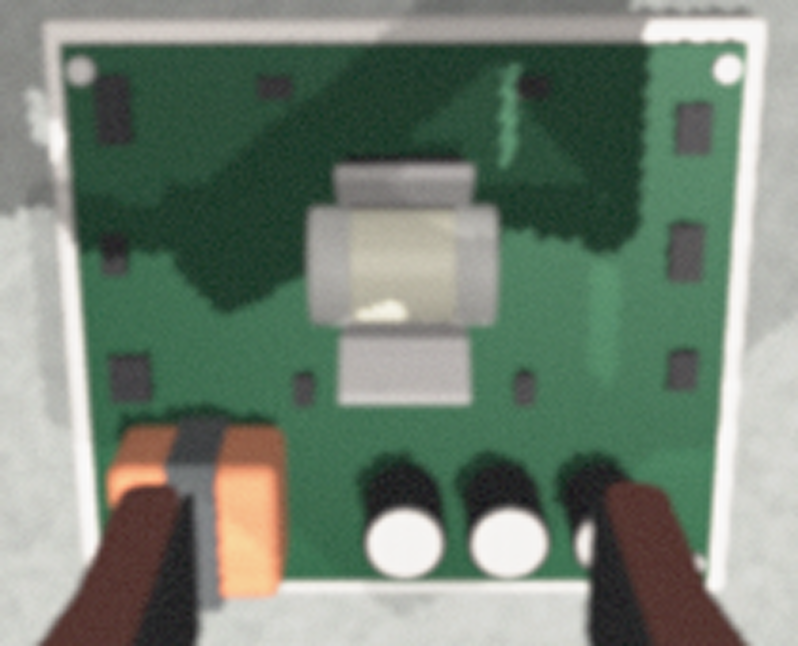

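View pics/c20.png

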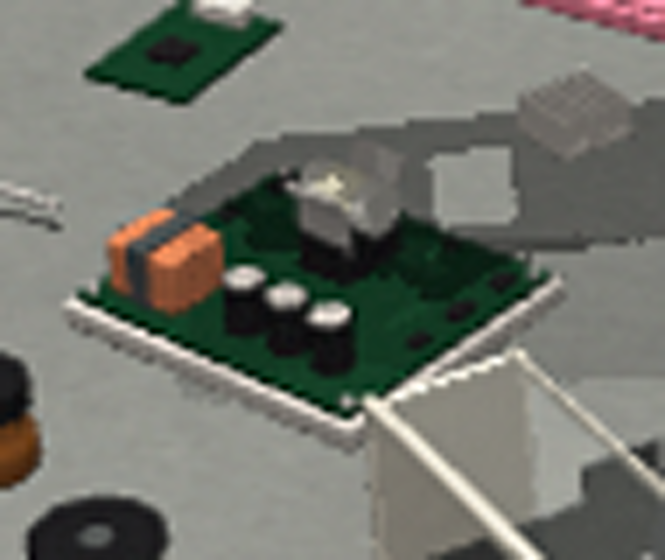

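The fuse is seated: its ends are at 307–498 (mid 402), the cheeks at 334–475 (mid 404), level and parallel, an offset of about 0.4 mm. Next I go to the front of the bin1 tab with the fingers shut.

```bash
python3 -m creep '[{"tx":-5,"ty":25,"tz":5,"rx":0,"ry":0,"rz":-0.02,"fingers":255},{"tx":-15,"ty":70,"tz":5,"rx":0,"ry":0,"rz":-0.06,"fingers":255},{"tx":-25,"ty":120,"tz":5,"rx":0,"ry":0,"rz":-0.1,"fingers":255},{"tx":-40,"ty":170,"tz":5,"rx":0,"ry":0,"rz":-0.14,"fingers":255},{"tx":-55,"ty":220,"tz":5,"rx":0,"ry":0,"rz":-0.18,"fingers":255},{"tx":-65,"ty":270,"tz":5,"rx":0,"ry":0,"rz":-0.22,"fingers":255},{"tx":-75,"ty":320,"tz":5,"rx":0,"ry":0,"rz":-0.27,"fingers":255},{"tx":-85,"ty":370,"tz":5,"rx":0,"ry":0,"rz":-0.32,"fingers":255},{"tx":-95,"ty":410,"tz":5,"rx":0,"ry":0,"rz":-0.35,"fingers":255},{"tx":-100,"ty":424,"tz":5,"rx":0,"ry":0,"rz":-0.353,"fingers":255}]'
python3 -m creep '[{"tx":0,"ty":0,"tz":0,"rx":0,"ry":0,"rz":0,"fingers":255},{"tx":0,"ty":0,"tz":0,"rx":0,"ry":0,"rz":0,"fingers":255}]'
python3 - <<'E'
from h import *
snap('wrist','w15');snap('top','t15');T=load('t15')
d=load('top0'); print('green board corners at z46/20', [onz(d,*p,20).round(0) for p in ((278,291),(335,252),(362,299),(306,332))])
E
```

```text
t: 16.8
ee_pos: [412.3, 189.1, 191.5]
orientation: [-1.572, -0.005, 0.008]
ft_force: [-0.5, 0.2, -0.6]
width: 0.6
t: 17.05
ee_pos: [413.6, 186.7, 192.1]
orientation: [-1.571, -0.003, 0.004]
ft_force: [0.3, -0.3, 0.8]
width: 0.5
green board corners at z46/20 [array([344., 103.,  20.]), array([440., -42.,  20.]), array([ 321., -107.,   20.]), array([242.,  34.,  20.])]
```

View pics/w15.png

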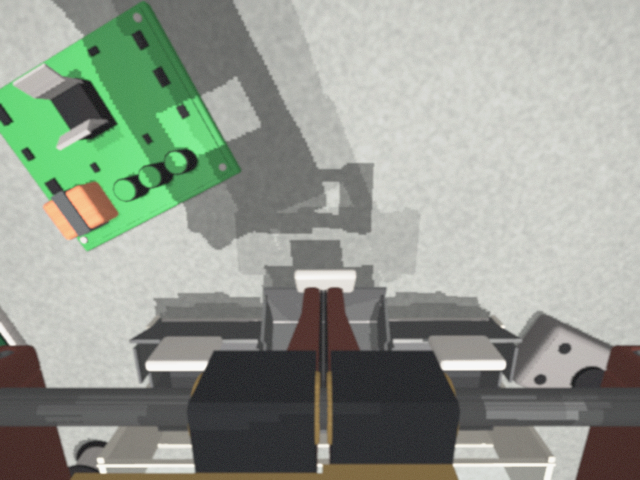

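View pics/t15.png

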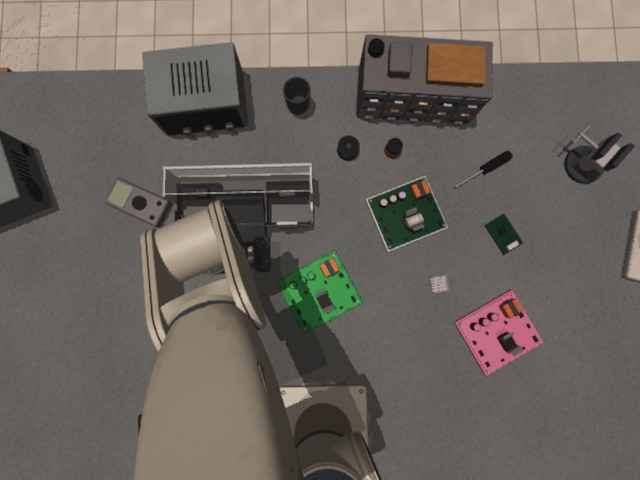

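The tipped tab is at wrist (325,280) and the fuse is visible in the holder at top (414,220). I check the tab edge before descending.

Run:
```python
from h import *
W=load('w15')
for r in (270,275): print(onz(W,325,r,70))
```

```text
[439.17613455 188.2812801   70.        ]
[443.4849157  188.30760084  70.        ]
```

```bash
python3 -m creep '[{"tx":-2,"ty":1,"tz":-40,"rx":0,"ry":0,"rz":0,"fingers":255},{"tx":-2,"ty":1,"tz":-80,"rx":0,"ry":0,"rz":0,"fingers":255},{"tx":-2,"ty":1,"tz":-112,"rx":0,"ry":0,"rz":0,"fingers":255},{"tx":-2,"ty":1,"tz":-126,"rx":0,"ry":0,"rz":0,"fingers":255},{"tx":-2,"ty":1,"tz":-126,"rx":0,"ry":0,"rz":0,"fingers":255},{"tx":5,"ty":1,"tz":-126,"rx":0,"ry":0,"rz":0,"fingers":255},{"tx":12,"ty":1,"tz":-126,"rx":0,"ry":0,"rz":0,"fingers":255}]'
python3 -m creep '[{"tx":5,"ty":0,"tz":0,"rx":0,"ry":0,"rz":0,"fingers":255},{"tx":10,"ty":0,"tz":0,"rx":0,"ry":0,"rz":0,"fingers":255},{"tx":15,"ty":0,"tz":0,"rx":0,"ry":0,"rz":0,"fingers":255},{"tx":20,"ty":0,"tz":0,"rx":0,"ry":0,"rz":0,"fingers":255}]'
```

```text
t: 18.02
ee_pos: [427.0, 189.1, 67.6]
orientation: [-1.57, -0.006, 0.002]
ft_force: [-7.1, 0.1, 4.0]
width: 0.4
t: 18.52
ee_pos: [428.6, 186.4, 65.3]
orientation: [-1.578, 0.025, 0.029]
ft_force: [-62.9, 19.6, 49.0]
width: 0.5
```

The push jammed: 63 N on the fingers. The finger drags down on the tab's lip by friction because the lip has to rise on its arc. I back off now, then follow the arc upward while pushing.

```bash
python3 -m creep '[{"tx":-10,"ty":0,"tz":0,"rx":0,"ry":0,"rz":0,"fingers":255},{"tx":-22,"ty":0,"tz":0,"rx":0,"ry":0,"rz":0,"fingers":255},{"tx":-34,"ty":0,"tz":0,"rx":0,"ry":0,"rz":0,"fingers":255},{"tx":-34,"ty":0,"tz":0,"rx":0,"ry":0,"rz":0,"fingers":255}]'
python3 - <<'E'
from h import *
snap('wrist','w16');snap('scene','s16');crop('s16',245,225,395,370,4,'c21')
E
```

```text
t: 19.02
ee_pos: [411.7, 188.9, 66.8]
orientation: [-1.57, -0.005, 0.004]
ft_force: [-0.8, -0.3, -1.0]
width: 0.3
```

View pics/w16.png

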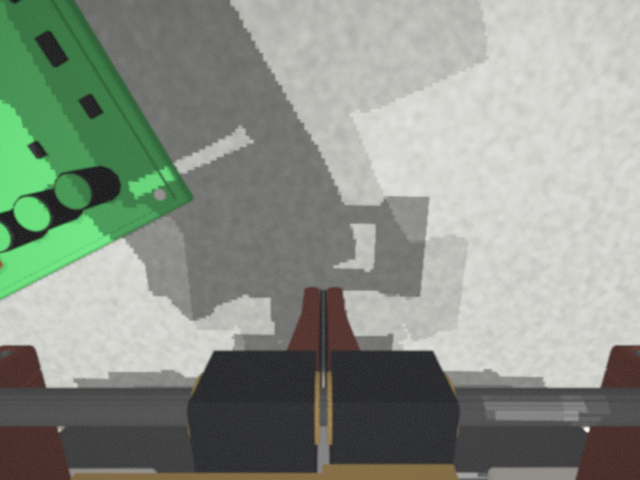

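View pics/c21.png

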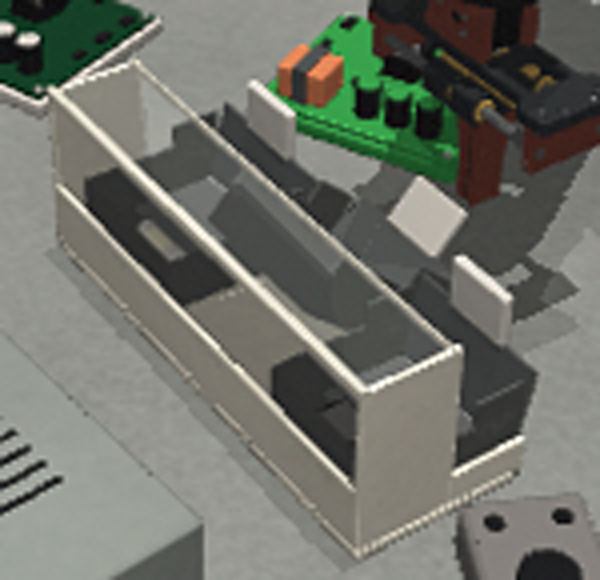

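Force is released, and the bin still stands tipped. I lower the tip to get more overlap and come up to the lip.

```bash
python3 -m creep '[{"tx":0,"ty":0,"tz":-6,"rx":0,"ry":0,"rz":0,"fingers":255},{"tx":4,"ty":0,"tz":-12,"rx":0,"ry":0,"rz":0,"fingers":255},{"tx":10,"ty":0,"tz":-12,"rx":0,"ry":0,"rz":0,"fingers":255},{"tx":13,"ty":0,"tz":-12,"rx":0,"ry":0,"rz":0,"fingers":255},{"tx":13,"ty":0,"tz":-12,"rx":0,"ry":0,"rz":0,"fingers":255}]'
python3 -m creep '[{"tx":3,"ty":0,"tz":2,"rx":0,"ry":0,"rz":0,"fingers":255},{"tx":5,"ty":0,"tz":5,"rx":0,"ry":0,"rz":0,"fingers":255},{"tx":7,"ty":0,"tz":8,"rx":0,"ry":0,"rz":0,"fingers":255}]'
```

```text
t: 19.75
ee_pos: [425.1, 188.7, 54.5]
orientation: [-1.571, -0.004, 0.004]
ft_force: [-0.5, -0.6, 0.3]
width: 0.5
t: 20.12
ee_pos: [431.0, 188.5, 62.5]
orientation: [-1.571, -0.003, 0.005]
ft_force: [-3.0, -0.3, -1.9]
width: 0.3
```

It moves at 3 N. I continue the arc.

```bash
python3 -m creep '[{"tx":3,"ty":0,"tz":3,"rx":0,"ry":0,"rz":0,"fingers":255},{"tx":7,"ty":0,"tz":7,"rx":0,"ry":0,"rz":0,"fingers":255},{"tx":12,"ty":0,"tz":12,"rx":0,"ry":0,"rz":0,"fingers":255},{"tx":17,"ty":0,"tz":16,"rx":0,"ry":0,"rz":0,"fingers":255}]'
python3 -m creep '[{"tx":4,"ty":0,"tz":3,"rx":0,"ry":0,"rz":0,"fingers":255},{"tx":8,"ty":0,"tz":6,"rx":0,"ry":0,"rz":0,"fingers":255},{"tx":12,"ty":0,"tz":8,"rx":0,"ry":0,"rz":0,"fingers":255},{"tx":16,"ty":0,"tz":10,"rx":0,"ry":0,"rz":0,"fingers":255},{"tx":20,"ty":0,"tz":12,"rx":0,"ry":0,"rz":0,"fingers":255}]'
python3 -m creep '[{"tx":5,"ty":0,"tz":2,"rx":0,"ry":0,"rz":0,"fingers":255},{"tx":10,"ty":0,"tz":3,"rx":0,"ry":0,"rz":0,"fingers":255},{"tx":14,"ty":0,"tz":4,"rx":0,"ry":0,"rz":0,"fingers":255}]'
```

```text
t: 20.62
ee_pos: [448.5, 188.6, 78.8]
orientation: [-1.571, -0.004, 0.005]
ft_force: [-4.9, 0.5, 0.6]
width: 0.7
t: 21.25
ee_pos: [469.0, 188.8, 90.6]
orientation: [-1.571, -0.004, 0.004]
ft_force: [-3.4, -0.5, 1.2]
width: 0.7
t: 21.62
ee_pos: [483.3, 188.8, 94.7]
orientation: [-1.571, -0.004, 0.004]
ft_force: [-3.8, 0.3, 4.3]
width: 0.4
```

```bash
python3 -m creep '[{"tx":2,"ty":0,"tz":0.5,"rx":0,"ry":0,"rz":0,"fingers":255},{"tx":3,"ty":0,"tz":0.5,"rx":0,"ry":0,"rz":0,"fingers":255},{"tx":3,"ty":0,"tz":0.5,"rx":0,"ry":0,"rz":0,"fingers":255}]'
python3 -m creep '[{"tx":1,"ty":0,"tz":0,"rx":0,"ry":0,"rz":0,"fingers":255},{"tx":1,"ty":0,"tz":0,"rx":0,"ry":0,"rz":0,"fingers":255}]'
python3 -m creep '[{"tx":1,"ty":0,"tz":0,"rx":0,"ry":0,"rz":0,"fingers":255},{"tx":1,"ty":0,"tz":0,"rx":0,"ry":0,"rz":0,"fingers":255}]'
```

```text
t: 22.0
ee_pos: [485.9, 188.8, 95.0]
orientation: [-1.571, -0.005, 0.004]
ft_force: [-2.3, 1.0, 1.9]
width: 0.5
t: 22.25
ee_pos: [486.5, 188.7, 94.9]
orientation: [-1.571, -0.004, 0.004]
ft_force: [-3.5, 1.1, 1.3]
width: 0.6
t: 22.5
ee_pos: [486.6, 188.7, 94.9]
orientation: [-1.571, -0.002, 0.006]
ft_force: [-7.2, 1.2, 5.8]
width: 0.5
```

```bash
python3 -m creep '[{"tx":1,"ty":0,"tz":0,"rx":0,"ry":0,"rz":0,"fingers":255},{"tx":1,"ty":0,"tz":0,"rx":0,"ry":0,"rz":0,"fingers":255}]'
python3 -m creep '[{"tx":1.5,"ty":0,"tz":0,"rx":0,"ry":0,"rz":0,"fingers":255},{"tx":1.5,"ty":0,"tz":0,"rx":0,"ry":0,"rz":0,"fingers":255}]'
python3 - <<'E'
from h import *
snap('scene','s17');crop('s17',245,225,395,370,4,'c22')
E
```

```text
t: 22.75
ee_pos: [486.6, 188.6, 94.8]
orientation: [-1.571, -0.001, 0.007]
ft_force: [-9.5, 2.3, 7.9]
width: 0.2
t: 23.0
ee_pos: [486.7, 188.5, 94.6]
orientation: [-1.572, 0.002, 0.009]
ft_force: [-14.5, 3.4, 11.5]
width: 0.2
```

View pics/c22.png

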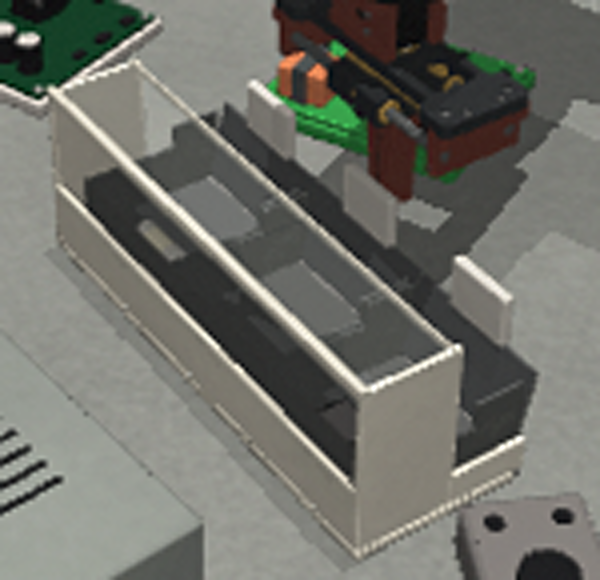

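It is at a hard stop at 14 N, and the bin looks shut. I back off, raise, and compare the three tabs.

```bash
python3 -m creep '[{"tx":-6,"ty":0,"tz":0,"rx":0,"ry":0,"rz":0,"fingers":255},{"tx":-15,"ty":0,"tz":0,"rx":0,"ry":0,"rz":0,"fingers":255},{"tx":-25,"ty":0,"tz":20,"rx":0,"ry":0,"rz":0,"fingers":255},{"tx":-25,"ty":0,"tz":60,"rx":0,"ry":0,"rz":0,"fingers":255},{"tx":-15,"ty":0,"tz":105,"rx":0,"ry":0,"rz":0,"fingers":255},{"tx":-5,"ty":0,"tz":130,"rx":0,"ry":0,"rz":0,"fingers":255},{"tx":-5,"ty":0,"tz":130,"rx":0,"ry":0,"rz":0,"fingers":255}]'
python3 - <<'E'
from h import *
snap('wrist','w18');crop('w18',110,180,540,400,1.85,'c23')
E
```

```text
t: 23.92
ee_pos: [486.9, 189.2, 226.9]
orientation: [-1.569, -0.008, -0.0]
ft_force: [0.3, 0.4, 0.0]
width: 0.6
```

View pics/c23.png

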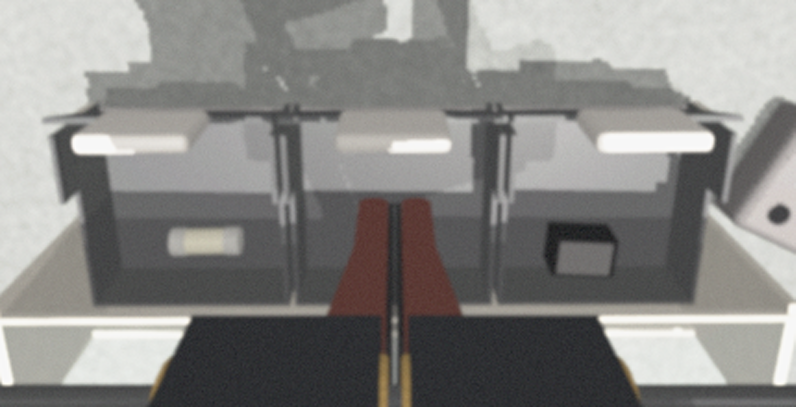

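Middle tab row about 145 versus 143 and 142 for its neighbours. I move the arm clear and compare with the first top image.

```bash
python3 -m creep '[{"tx":-20,"ty":40,"tz":5,"rx":0,"ry":0,"rz":-0.05,"fingers":255},{"tx":-50,"ty":90,"tz":5,"rx":0,"ry":0,"rz":-0.1,"fingers":255},{"tx":-80,"ty":140,"tz":5,"rx":0,"ry":0,"rz":-0.16,"fingers":255},{"tx":-110,"ty":190,"tz":5,"rx":0,"ry":0,"rz":-0.22,"fingers":255},{"tx":-140,"ty":240,"tz":5,"rx":0,"ry":0,"rz":-0.28,"fingers":255},{"tx":-170,"ty":290,"tz":5,"rx":0,"ry":0,"rz":-0.33,"fingers":255},{"tx":-200,"ty":340,"tz":5,"rx":0,"ry":0,"rz":-0.38,"fingers":255},{"tx":-230,"ty":380,"tz":5,"rx":0,"ry":0,"rz":-0.42,"fingers":255},{"tx":-230,"ty":380,"tz":5,"rx":0,"ry":0,"rz":-0.42,"fingers":255}]'
python3 - <<'E'
from h import *
snap('top','t19');snap('scene','s19')
a=cv2.imread('pics/top0.png');b=cv2.imread('pics/t19.png')
cut=lambda im,x0,y0,x1,y1,s:cv2.resize(im[y0:y1,x0:x1],None,fx=s,fy=s,interpolation=cv2.INTER_CUBIC)
cv2.imwrite('pics/c24.png',np.vstack([cut(a,165,200,325,240,5),cut(b,165,200,325,240,5)]))
a2=cv2.imread('pics/scene0.png');b2=cv2.imread('pics/s19.png')
cv2.imwrite('pics/c25.png',np.hstack([cut(a2,290,235,390,330,4),cut(b2,290,235,390,330,4)]))
for n,A,B in (('top',a,b),('scene',a2,b2)):
    d=cv2.absdiff(A,B).max(2)>40; l,k,s,c=cv2.connectedComponentsWithStats(d.astype(np.uint8)); print(n,[tuple(x) for x in s[1:] if x[4]>12])
# tab subpixel rows in top
for nm,im in (('0',a),('19',b)):
    g=cv2.cvtColor(im,cv2.COLOR_BGR2GRAY).astype(float)
    for x0,x1 in ((184,199),(231,247),(278,294)):
        col=g[218:232,x0:x1].mean(1); w=np.clip(col-100,0,None); print(nm,x0,((np.arange(218,232)*w).sum()/w.sum()).round(2),end=' ')
    print()
E
```

```text
t: 25.1
ee_pos: [252.4, 569.9, 227.5]
orientation: [-1.549, 0.323, -0.322]
ft_force: [0.0, 0.3, -1.3]
width: 0.5
top [(np.int32(238), np.int32(193), np.int32(14), np.int32(5), np.int32(49)), (np.int32(405), np.int32(213), np.int32(19), np.int32(14), np.int32(168)), (np.int32(13), np.int32(324), np.int32(11), np.int32(6), np.int32(39)), (np.int32(22), np.int32(331), np.int32(25), np.int32(9), np.int32(83)), (np.int32(14), np.int32(336), np.int32(20), np.int32(10), np.int32(55)), (np.int32(45), np.int32(340), np.int32(21), np.int32(16), np.int32(110)), (np.int32(22), np.int32(351), np.int32(10), np.int32(16), np.int32(57)), (np.int32(30), np.int32(363), np.int32(24), np.int32(23), np.int32(45)), (np.int32(0), np.int32(369), np.int32(20), np.int32(4), np.int32(32))]
scene [(np.int32(539), np.int32(55), np.int32(41), np.int32(15), np.int32(117)), (np.int32(530), np.int32(65), np.int32(8), np.int32(3), np.int32(15)), (np.int32(592), np.int32(64), np.int32(9), np.int32(9), np.int32(16)), (np.int32(550), np.int32(67), np.int32(41), np.int32(9), np.int32(55)), (np.int32(545), np.int32(71), n
[... 815 characters left out ...]
), np.int32(12), np.int32(52)), (np.int32(519), np.int32(227), np.int32(49), np.int32(69), np.int32(1275)), (np.int32(575), np.int32(239), np.int32(12), np.int32(9), np.int32(14)), (np.int32(559), np.int32(242), np.int32(7), np.int32(7), np.int32(15)), (np.int32(567), np.int32(242), np.int32(8), np.int32(7), np.int32(21)), (np.int32(300), np.int32(299), np.int32(16), np.int32(16), np.int32(128)), (np.int32(519), np.int32(341), np.int32(5), np.int32(7), np.int32(13)), (np.int32(504), np.int32(347), np.int32(19), np.int32(9), np.int32(60)), (np.int32(500), np.int32(349), np.int32(10), np.int32(18), np.int32(29))]
0 184 225.11 0 231 223.57 0 278 222.43 
19 184 225.11 19 231 223.57 19 278 222.42
```

View pics/c24.png

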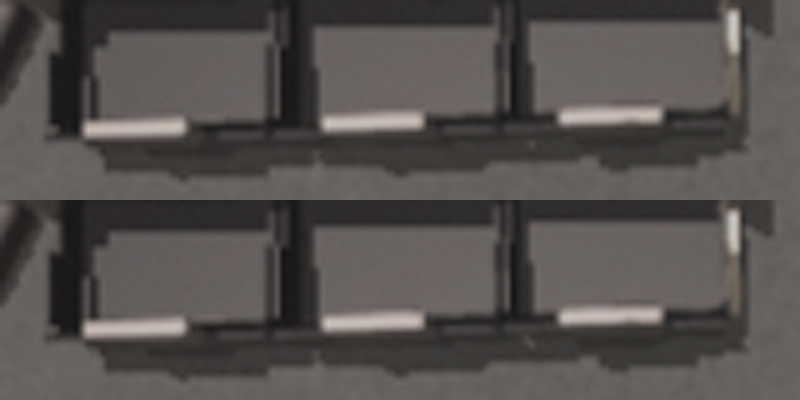

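View pics/c25.png

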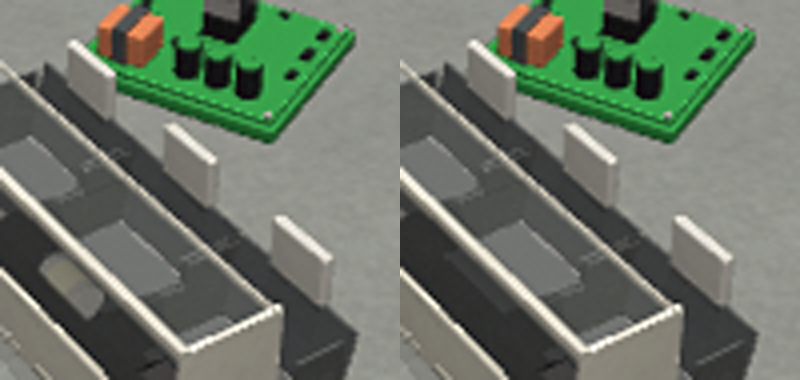

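The tab rows match the start image to 0.01 px. The only scene changes besides the arm are the empty spot in bin1 and the fuse in the holder. I hand in.

Run:
```python
from h import *
print(ctrl.close_job())
```

```text
the job is handed in; nothing more can be done
None
```

I tipped the middle bin (bin1) forward and took out the thick fuse. I laid it in the fuse holder on the dark green board, then shut the bin and handed the job in at about 25 s.

**Fuse in the holder:** It touched bottom when its centre was about 49 mm above the bench, with a contact force up to about 9 N, which I relieved before opening the fingers. After release it lay along the holder, parallel to it, and about 0.4 mm off even overhang.

**Bins:** The three tab positions in the top view match the first image to 0.01 px, so bin1 is fully shut and bins 0 and 2 are where they started. An earlier wrist view showed the bin1 tab 2 to 3 px (enlarged crop) off its neighbours; the top comparison did not bear this out.

**Everything else:** In the top and scene views, the only other changes are the arm and the fuse's new place.

**What went wrong:** My first push to shut the bin jammed on the tab's lip. It put about 63 N on the fingertips in x, roughly 80 N in total at the wrist (limit 120 N). I backed off and followed the tab's arc instead. That shut it with 3 to 5 N, plus about 14 N against the stop at the end.

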